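# Enable the laser with its key

### The job

Find the red-headed laser key in the parts tray and put its blade in the keyhole of the laser controller's sloping panel. It is a push-and-turn switch: push the key fully home against its spring and, keeping it pressed, turn it clockwise to the on stop, then leave the key there. Do not move the well plate or the mirror on its post.

Things in the scene. Friction and masses are not known exactly. Their poses are not given: they have to be found in the camera images.
- key_head (a point): Centre of the red head of the loose key, a block 40 mm long, 30 wide, 16 thick (key 40 g). Key axes: x along the blade to its tip, y across the width, z through the thickness. It starts flat on the tray floor, head centre 8 mm above that floor, blade pointing more or less away from the robot. Both faces are alike: it works either way round.
- key_shoulder (a point): Centre of the flat end of the head from which the blade springs, 20 mm from the head's centre along the key's x; same axes. First comes a round neck, 5.4 mm across, 8 mm long; then the flat blade, 14 mm wide (y) and 5 mm thick (z), to 28 mm from the shoulder, its last 4 mm reduced to 11 by 3 mm as a lead-in.
- keyhole (a point): Centre of the slot's mouth in the fixed steel face plate (27 mm square, 8 mm proud of the panel) of the key switch. z: out of the panel, the turning axis; y: along the slot, level across the panel. Slot 15.5 by 6.5 mm, small chamfer, plate 5 mm thick. Home: shoulder on the plate. Around it a turning brass ring 49 mm across, 6 mm proud, red mark at the slot's end. Panel 30 degrees from level, facing the robot.
- plug (a joint): Angle of the plug (and brass ring) under the face plate: about 0 is off, in line with the slot; it grows clockwise seen facing the panel and stops at 1.31 rad (75 degrees), on. Friction 0.08 N m. A spring lifts the key 9 mm from home (3 N there, 8 N at home); it can turn only within about 3 mm of home, and once turned is held in. The key has up to 0.15 rad of play and must turn that much further.
- console: Grey desk console, the laser controller, fixed. Origin under its centre, x away from its front. Footprint 180 mm (x) by 200 mm (y); the front edge is 45 mm high, the panel slopes up at 30 degrees to 126 mm at x = +50 mm, then a flat top. The keyhole lies midway across it, its mouth 104 mm above the table and 4 mm in front of the origin.
- tray: Blue shallow open parts tray, fixed, 160 mm (x) by 270 mm (y), walls 16 mm high and 4 mm thick, floor 4 mm above the table; origin under its centre. The key lies in it in a row along its y with the two other parts, which are at least 60 mm apart from it, centre to centre.
- fork: Loose aluminium clamping fork in the tray, 64 mm long, 26 mm wide, 8 mm high; origin under it. May be nudged.
- holder: Loose dark steel post holder block in the tray, about 51 mm long, 20 mm wide, 16 mm high; origin under it. May be nudged.
- wellplate: Clear well plate with white and blue wells, loose on the table, 127 mm (x) by 85 mm (y), 20 mm high; origin under its centre. Leave alone.
- mirror: Mirror in a black mount on a steel post with a round base, loose on the table, 50 mm base diameter, 102 mm tall; origin under its base. Leave alone.
Not all that is in view belongs to the job. Of the things that look like the part that bears key_head, take the one that is farthest to the robot's right at the start.

How it is judged:
By the outcome, as a careful person would: the job done as asked, in the order asked, and still so for the second after the job is handed in, with the robot touching nothing.
It also fails if it takes over 64 s, if anything falls off the work surface, if the arm or the gripper's body presses on something with over 40 N, if the wrist force passes 120 N, or if a joint passes its speed limit or range.

### The arm

A 6-joint arm with a two-finger parallel gripper is mounted at the origin on the work surface. World frame = base frame: x ahead of the robot, y to its left, z up, the work surface at z = 0. Lengths are in m, angles in degrees, forces in N, time in s.
With the tool pointing down it reaches from about 0.275 to 0.775 m from the base axis. Payload 14.6 kg.
Tool frame: the origin (TCP) lies at the centre of the arm's flange, where the gripper is bolted on; the fingertips stand 173 mm ahead of it and the grasp point (between the pads) lies 155 mm ahead of it; z points along the fingers, y is the line along which they close (so a half turn about z gives the same grasp; the last joint's range is limited). The gripper opens to 85 mm and grips with 20 to 120 N. Pads are 22 mm wide; open, the fingers measure 114 mm over their backs; the gripper's body (76 mm by 85 mm) begins 54 mm behind the grasp point. The pads swing forward as they close: fully open they stand 13 mm farther back than shut.
Start: joints at [56.534, 15.075, -2.767, 72.158, 0, 81.102], TCP at [0.218, 0.477, 0.405] pointing down, gripper open.
Joint ranges: [-151.79, 151.79], [-50.71, 97.33], [-67.44, 78.34], [-121.81, 120.89], [-77.56, 73.72], [-180, 180]. Speed limits (degrees/s): [108.29, 108.29, 147.25, 159.86, 180, 180].

### API

Orientations are given as [roll, pitch, yaw] about the fixed x, y, z axes, in that order (R = Rz(yaw) Ry(pitch) Rx(roll)).
In Python, from bench import r, cams gives the robot as it stands.
- The arm moves only by the tool move_arm, never from a script. Its arguments are lists of equal length, an entry for each row: "xyz": the shift along the tool's x, y, z in cm, a list of three; "roll": the turn about the tool's z in degrees; "grip": the finger opening in cm, from 0 to 8.54. A call has 1 to 20 rows; each row is the pose to reach, as a shift and turn from the pose commanded when the call began, along the tool's axes at that moment; what a row does not reach only later rows make up. A row lasts 1/10 s, in which the tool goes at most 50 mm and 8.59 degrees, less where a joint would pass 70% of its speed; a pose out of reach is approached as far as the arm can. A call with a gripper value outside its range is refused whole. The fingers move at their own pace and stop on an object; "grip_force" is the grip in N (left out, the last holds). Time passes only in rows, so rows that repeat a pose let the fingers close. It gives the time, the measured TCP pose, the force, the opening and the grip force at its end, in the units of the state.
- r.get_obs(): the state, without advancing time (a new reading comes with each control period).
- cams.get_image(name): name is "side" or "top" or "wrist"; returns the picture (480x640x3 uint8, red, green, blue); there is no depth.
- cams.get_calibration(name): a dict with "fx", "fy", "cx", "cy" (pixels), "xyz" and "orientation" of the camera in the world. Camera axes: x right, y up, looking along -z (the intrinsics and any distortion apply to the point x, -y, -z); pixel columns grow to the right and rows downward; lengths in m; the calibration is good to about 2 mm. A picture is of the moment at which its call begins: read the wrist's pose just before it. get_calibration takes no time and is no camera call; for the wrist camera it gives the pose at the moment of the call.
- r.close_job(): hands the job in; it is judged then, once.
The state is a dict: "time": time; "joints": joint angles; "joint_vel": joint speeds; "tau": joint torques, N m; "tool_pos": TCP position; "ee_rot": TCP orientation; "wrist_force": force on the tool from outside, world axes, zero at the start; "ft_torque": the same for the moment, N m; "finger_gap": finger opening in m; "gripper_force": force on a finger pad.
Only numpy, scipy, OpenCV 4.12 (cv2) and the standard library are available. Lean on these libraries where they do the work, as an engineer would, in place of code of your own. Each camera call takes 0.05 s, during which the arm holds its last target. There are 200 camera calls.

## Working session

There is one attempt and no reset: what is moved stays moved. The work goes in short steps, Python scripts to look and compute and a tool call to move; the robot and the scene stay as the last step left them, time stands still between calls to the robot, and variables do not carry over. Pictures are saved under pics/ and viewed, at most 10 in all, crops included, and the job is handed in when it is done.

Besides the shell and the picture viewer there is one more tool, called after "Call:" as name([rows], argument=value, ...), one row to a line, values as JSON. move_arm: Moves the arm, as the interface text tells. Its arguments: {"type":"object","properties":{"xyz":{"type":"array","items":{"type":"array","items":{"type":"number"}}},"roll":{"type":"array","items":{"type":"number"}},"grip":{"type":"array","items":{"type":"number"}},"grip_force":{"type":"number"}},"required":["xyz","roll","grip"]}

```bash
ls; mkdir -p pics; cat > h.py <<'E'
import numpy as np,cv2
from scipy.spatial.transform import Rotation as R
from bench import r,cams
def rot(o): return R.from_euler('xyz',o,degrees=True).as_matrix()
def snap(n,f=None):
    c=cams.get_calibration(n); im=cams.get_image(n)
    if f: cv2.imwrite('pics/'+f,im[:,:,::-1])
    return im,c
def ray(c,u,v):
    A=rot(c['orientation']) if np.size(c['orientation'])==3 else np.array(c['orientation'])
    d=A@np.array([(u-c['cx'])/c['fx'],-(v-c['cy'])/c['fy'],-1]); return np.array(c['xyz']),d
def onz(c,u,v,z):
    p,d=ray(c,u,v); return p+d*(z-p[2])/d[2]
def proj(c,P):
    q=rot(c['orientation']).T@(np.array(P)-c['xyz']); return c['cx']+c['fx']*q[0]/-q[2], c['cy']-c['fy']*q[1]/-q[2]
E
python3 - <<'E'
from h import *
t,c=snap('top');s,c2=snap('side')
print(c,c2,cams.get_calibration('wrist'));print(r.get_obs())
cv2.imwrite('pics/a.png',t[:,:,::-1]);cv2.imwrite('pics/b.png',s[:,:,::-1])
E
```

```text
pics
{'fx': 443.85571753340366, 'fy': 443.85571753340366, 'cx': 312.8330202607543, 'cy': 241.17845693422305, 'xyz': array([0.42599032, 0.08423913, 0.99019689]), 'orientation': array([  8.7975798 ,  -0.65175426, -91.20701751])} {'fx': 615.5168871039735, 'fy': 615.5168871039735, 'cx': 324.29885935281186, 'cy': 237.37669343837175, 'xyz': array([0.07163966, 1.15937248, 0.92115071]), 'orientation': array([  55.08916245,    1.04986126, -156.60419348])} {'fx': 337.0652833582341, 'fy': 337.0652833582341, 'cx': 317.949283649781, 'cy': 242.5994014323036, 'xyz': array([0.13948736, 0.51386841, 0.37359884]), 'orientation': array([-1.91632472e+01, -1.99547395e-02,  6.54318200e+01])}
{'time': 0.1, 'joints': array([ 5.65340503e+01,  1.50977159e+01, -2.79834022e+00,  7.21582342e+01,
       -9.70995155e-04,  8.11025826e+01]), 'joint_vel': array([ 0.03459739, -0.08994935,  0.20008383, -0.03246529,  0.0356664 ,
       -0.0171075 ]), 'tau': array([ 2.97785140e-03, -6.38574028e+01,  3.85065830e+01,  9.87160573e-03,
       -1.84586643e-04, -9.49543761e-06]), 'tool_pos': array([0.21824917, 0.47741171, 0.40426987]), 'ee_rot': array([-1.79946213e+02, -7.43753917e-03,  1.55431465e+02]), 'wrist_force': array([-0.25264917, -0.25810002, -0.51642432]), 'ft_torque': array([-0.01692395,  0.02620602, -0.01292154]), 'gripper_force': 0.0, 'finger_gap': 0.08572074763386904}
```

View pics/a.png

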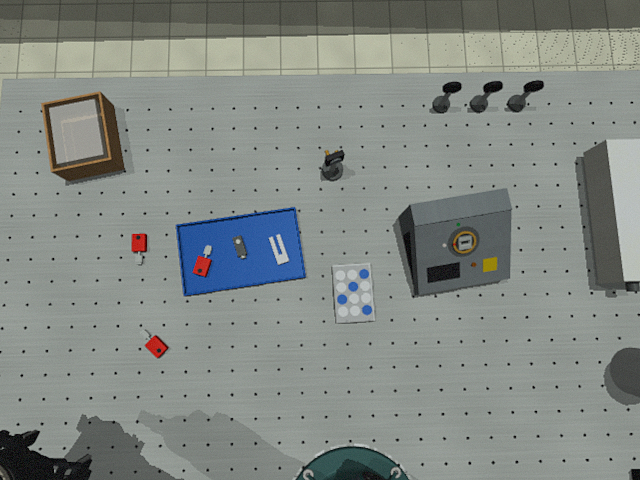

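View pics/b.png

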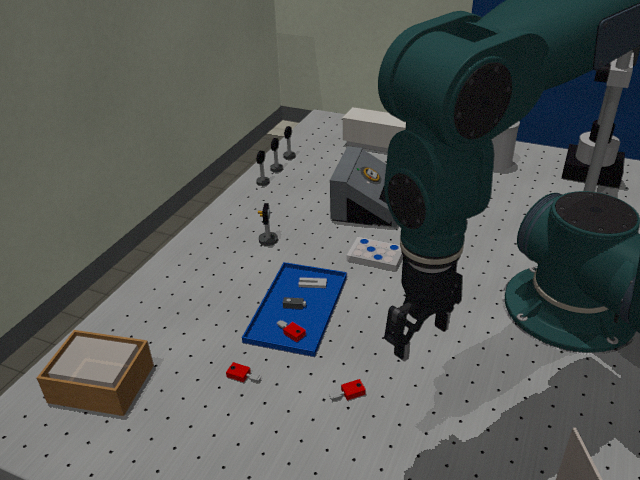

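The top view shows three red-headed keys at (139,243), (157,346) and (203,265). The last lies in the tray and is farthest to the robot's right (image right), so it is the one to take. The keyhole is at about (463,242). I'll confirm with crops and measure.

```bash
python3 - <<'E'
from h import *
t=cv2.imread('pics/a.png');s=cv2.imread('pics/b.png')
ct=cams.get_calibration('top');cs=cams.get_calibration('side')
def reds(im):
    h=cv2.cvtColor(im,cv2.COLOR_BGR2HSV)
    m=(((h[...,0]<8)|(h[...,0]>172))&(h[...,1]>170)&(h[...,2]>90)).astype(np.uint8)
    return [(a,x) for a,x in ((cv2.contourArea(x),x) for x in cv2.findContours(m,0,2)[0]) if a>60]
for n,im,c in(('t',t,ct),('s',s,cs)):
    for a,x in reds(im):
        b=cv2.minAreaRect(x);P=onz(c,*b[0],.018)
        print(n,a,b,P.round(4),[onz(c,*q,.018)[:2].round(3) for q in cv2.boxPoints(b)])
def big(im,x,y,w,h): return cv2.resize(im[y:y+h,x:x+w],(400,300),interpolation=cv2.INTER_CUBIC)
o=np.vstack([np.hstack([big(t,120,225,120,90),big(t,395,185,120,90)]),np.hstack([big(s,240,290,80,60),big(s,320,140,80,60)])])
cv2.imwrite('pics/c.png',o)
E
```

```text
t 228.5 ((155.75001525878906, 346.25), (18.384777069091797, 13.435027122497559), 45.0) [0.3563 0.4093 0.018 ] [array([0.36 , 0.433]), array([0.38 , 0.414]), array([0.352, 0.385]), array([0.333, 0.405])]
t 210.5 ((201.39999389648438, 265.8000183105469), (13.281564712524414, 17.708751678466797), 18.434947967529297) [0.5263 0.3153 0.018 ] [array([0.513, 0.335]), array([0.55 , 0.323]), array([0.54 , 0.296]), array([0.503, 0.307])]
t 209.0 ((138.5, 242.5), (17.0, 13.0), 90.0) [0.5807 0.4545 0.018 ] [array([0.6 , 0.47]), array([0.599, 0.441]), array([0.561, 0.44 ]), array([0.562, 0.468])]
s 220.5 ((352.6000061035156, 387.3000183105469), (12.332881927490234, 21.187259674072266), 71.56504821777344) [0.3534 0.4145 0.018 ] [array([0.377, 0.417]), array([0.347, 0.387]), array([0.33 , 0.412]), array([0.359, 0.441])]
s 217.0 ((237.23074340820312, 370.15380859375), (17.19570541381836, 17.19570541381836), 33.6900634765625) [0.5786 0.4604 0.018 ] [array([0.597, 0.475]), array([0.599, 0.434]), array([0.56 , 0.446]), array([0.559, 0.485])]
s 163.0 ((293.8446044921875, 329.6824645996094), (14.647202491760254, 17.320898056030273), 54.462318420410156) [0.5252 0.3149 0.018 ] [array([0.549, 0.321]), array([0.534, 0.282]), array([0.502, 0.308]), array([0.516, 0.347])]
```

View pics/c.png

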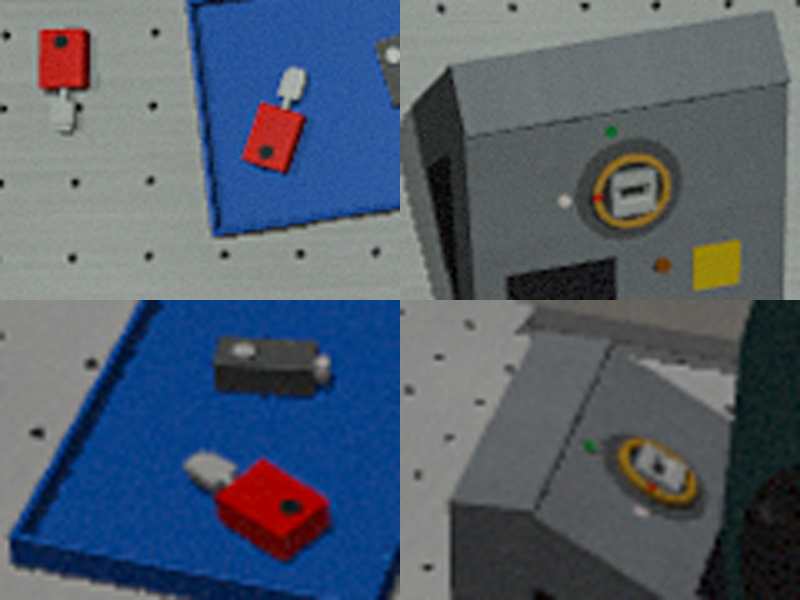

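The crop shows the chosen key in the tray with its blade away from the robot and slightly right. The keyhole slot is at top (465,242) and side (372,173), and the console is yawed a few degrees.

```bash
python3 - <<'E'
from h import *
ct=cams.get_calibration('top');cs=cams.get_calibration('side')
C=lambda x,y:(395+(x-400)*.3,185+y*.3)
for p in [(452,67),(772,12),(467,137),(788,82)]: print(onz(ct,*C(p[0],p[1]),.126).round(4))
k1=onz(ct,465.2,242,.104);k2=onz(cs,371.6,173.2,.104);print('hole',k1,k2)
a=onz(ct,201.9,266.1,.02);b=onz(ct,208.2,249,.014);print(a,b,np.degrees(np.arctan2(*(b-a)[[1,0]])))
A=lambda x,y:(120+x*.3,225+y*.3)
S=lambda x,y:(240+x*.2,290+(y-300)*.2)
print('tray left wall top',[onz(ct,*A(*p),.016).round(3) for p in[(190,5),(215,235)]])
E
```

```text
[ 0.6288 -0.1255  0.126 ]
[ 0.6593 -0.3215  0.126 ]
[ 0.5859 -0.1321  0.126 ]
[ 0.6158 -0.3274  0.126 ]
hole [ 0.55525777 -0.23764461  0.104     ] [ 0.55207061 -0.237387    0.104     ]
[0.52543714 0.3137527  0.02      ] [0.56376903 0.30191501 0.014     ] -17.161790463084216
tray left wall top [array([0.615, 0.371, 0.016]), array([0.462, 0.351, 0.016])]
```

```bash
cat >> h.py <<'E'
def go(x,y,z,yaw):
    "print shift (cm, tool axes) and roll to bring the TCP there, vertical tool"
    o=r.get_obs(); A=rot(o['ee_rot']); d=A.T@(np.array([x,y,z])-o['tool_pos'])*100
    print('xyz',d.round(2),'roll',round((o['ee_rot'][2]-yaw+180)%360-180,2),'at',o['tool_pos'].round(4),o['ee_rot'].round(2),'t',o['time'],'F',o['wrist_force'].round(1),'gap',round(o['finger_gap'],4))
E
python3 -c "
from h import *
go(.5336,.3123,.30,162.5)"
```

```text
xyz [-35.55  -1.89  10.42] roll -7.07 at [0.2182 0.4774 0.4043] [-1.7995e+02 -1.0000e-02  1.5543e+02] t 0.1 F [-0.3 -0.3 -0.5] gap 0.0857
```

Call:
move_arm([
  [-35.5,-1.9,10.4],
  [-35.5,-1.9,10.4],
  [-35.5,-1.9,10.4],
  [-35.5,-1.9,10.4],
  [-35.5,-1.9,10.4],
  [-35.5,-1.9,10.4],
  [-35.5,-1.9,10.4],
  [-35.5,-1.9,10.4],
  [-35.5,-1.9,10.4],
  [-35.5,-1.9,10.4],
  [-35.5,-1.9,10.4],
  [-35.5,-1.9,10.4],
], roll=[-7,-7,-7,-7,-7,-7,-7,-7,-7,-7,-7,-7], grip=[5,5,5,5,5,5,5,5,5,5,5,5], grip_force=30)

```text
time: 1.3
tool_pos: [0.5323, 0.3134, 0.3013]
ee_rot: [180.0, 0.0, 162.5]
wrist_force: [0.0, -0.5, -0.8]
finger_gap: 0.0502
gripper_force: 0.0
```

```bash
python3 - <<'E'
from h import *
im,c=snap('wrist','d.png')
im=im[:,:,::-1]
h=cv2.cvtColor(np.ascontiguousarray(im),cv2.COLOR_BGR2HSV)
m=(((h[...,0]<8)|(h[...,0]>172))&(h[...,1]>150)&(h[...,2]>70)).astype(np.uint8)
for x in cv2.findContours(m,0,2)[0]:
    if cv2.contourArea(x)>300:
        b=cv2.minAreaRect(x);print(cv2.contourArea(x),b);Q=np.array([onz(c,*q,.02)[:2] for q in cv2.boxPoints(b)]);print(Q.round(4),onz(c,*b[0],.02).round(4))
go(.5336,.3123,.30,162.5)
E
```

```text
2025.0 ((503.7500305175781, 239.25), (52.55912399291992, 44.51836013793945), 78.69007110595703)
[[0.5507 0.4367]
 [0.5538 0.4695]
 [0.5993 0.4726]
 [0.5964 0.4381]] [0.5744 0.4543 0.02  ]
1830.0 ((318.0, 228.5), (51.0, 38.0), 90.0)
[[0.4986 0.3102]
 [0.5073 0.3376]
 [0.5469 0.3259]
 [0.5378 0.297 ]] [0.5221 0.3178 0.02  ]
xyz [-0.14 -0.06  0.13] roll 0.01 at [0.5324 0.3133 0.3013] [1.7997e+02 3.0000e-02 1.6251e+02] t 1.35 F [-0.2  0.2 -0.4] gap 0.0501
```

View pics/d.png

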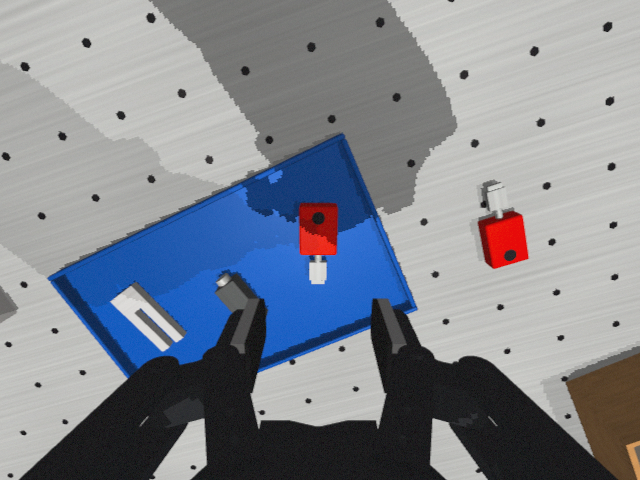

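The wrist view shows the key head at (318,228), blade to (318,283), squarely between the fingers (columns 265 and 375). It is aligned, so I'll descend and grip.

Call:
move_arm([
  [0,0,5],
  [0,0,9],
  [0,0,11],
  [0,0,12.0],
  [0,0,12.0],
  [0,0,12.0],
  [0,0,12.0],
], roll=[0,0,0,0,0,0,0], grip=[5,5,5,5,5,5,5])

```text
time: 2.05
tool_pos: [0.5337, 0.3129, 0.1821]
ee_rot: [179.9, 0.1, 162.4]
wrist_force: [0.4, -0.5, -0.2]
finger_gap: 0.0499
gripper_force: 0.0
```

```bash
python3 - <<'E'
from h import *
im,c=snap('wrist');s,c2=snap('side')
cv2.imwrite('pics/e.png',np.hstack([cv2.resize(im[200:480,180:460],(400,400)),cv2.resize(s[250:370,230:350],(400,400),interpolation=2)])[:,:,::-1])
go(.5336,.3123,.30,162.5)
E
```

```text
xyz [ -0.03  -0.03 -11.82] roll -0.06 at [0.5336 0.3128 0.1818] [1.7994e+02 8.0000e-02 1.6244e+02] t 2.15 F [0.4 0.8 0.4] gap 0.0498
```

View pics/e.png

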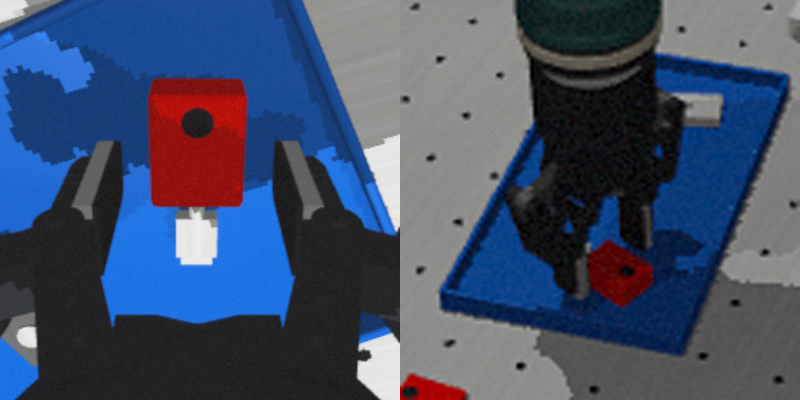

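The close view shows the head between the pads with the pad centre about 9 mm behind the shoulder. I'll move 2.5 mm towards the tail and grip.

Call:
move_arm([
  [0.25,0,0.1],
  [0.25,0,0.1],
  [0.25,0,0.1],
  [0.25,0,0.1],
  [0.25,0,0.1],
  [0.25,0,0.1],
  [0.25,0,0.1],
  [0.25,0,0.1],
  [0.25,0,-1],
  [0.25,0,-4],
  [0.25,0,-8],
  [0.25,0,-8],
], roll=[0,0,0,0,0,0,0,0,0,0,0,0], grip=[4,2,2,2,2,2,2,2,2,2,2,2], grip_force=30)

```text
time: 3.35
tool_pos: [0.532, 0.3139, 0.2661]
ee_rot: [179.7, 0.3, 162.4]
wrist_force: [0.3, 0.2, -0.6]
finger_gap: 0.0293
gripper_force: 29.8
```

```bash
python3 - <<'E'
from h import *
th=np.radians(8.8);X=np.array([np.cos(th),np.sin(th)]);Y=np.array([-np.sin(th),np.cos(th)])
o=np.array([.5536,-.2375])+.004*X
p=o+.068*X+.126*Y
print(o,p)
go(p[0],p[1],.33,180+98.8)
E
```

```text
[ 0.55755291 -0.23688806] [ 0.60547623 -0.10196824]
xyz [-19.59 -37.39  -6.46] roll -116.37 at [0.532  0.3139 0.2661] [179.73   0.33 162.43] t 3.35 F [ 0.3  0.2 -0.6] gap 0.0293
```

Call:
move_arm([
  [-1.4,-2.7,-4],
  [-2.8,-5.4,-6.5],
  [-4.2,-8.1,-6.5],
  [-5.6,-10.8,-6.5],
  [-7,-13.5,-6.5],
  [-8.4,-16.2,-6.5],
  [-9.8,-18.7,-6.5],
  [-11.2,-21.4,-6.5],
  [-12.6,-24,-6.5],
  [-14,-26.7,-6.5],
  [-15.4,-29.4,-6.5],
  [-16.8,-32,-6.5],
  [-18.2,-34.7,-6.5],
  [-19.6,-37.4,-6.5],
  [-19.6,-37.4,-6.5],
  [-19.6,-37.4,-6.5],
  [-19.6,-37.4,-6.5],
  [-19.6,-37.4,-6.5],
], roll=[-8.5,-17,-25.5,-34,-42.5,-51,-59.5,-68,-76.5,-85,-93.5,-102,-110.5,-116.4,-116.4,-116.4,-116.4,-116.4], grip=[2,2,2,2,2,2,2,2,2,2,2,2,2,2,2,2,2,2])

```text
time: 5.15
tool_pos: [0.6047, -0.1014, 0.3258]
ee_rot: [-180.0, 0.0, -81.2]
wrist_force: [-0.2, -0.1, 0.2]
finger_gap: 0.029
gripper_force: 30.0
```

```bash
python3 - <<'E'
from h import *
im,c=snap('wrist');s,c2=snap('side')
cv2.imwrite('pics/f.png',np.hstack([cv2.resize(im[:,:],(480,360)),cv2.resize(s[130:250,280:380],(300,360),interpolation=2)])[:,:,::-1])
go(.6055,-.1020,.33,278.8)
th=np.radians(8.8);X=np.array([np.cos(th),np.sin(th)]);Y=np.array([-np.sin(th),np.cos(th)])
o=np.array([.5575,-.237])
for a,b in((.05,.1),(.09,.1),(.07,.1)): print(proj(c,[*(o+a*X+b*Y),.126]))
E
```

```text
xyz [ 0.05 -0.07 -0.42] roll 0.06 at [ 0.6048 -0.1016  0.3258] [-180.      0.    -81.14] t 5.25 F [-0.5  0.5 -0.1] gap 0.0292
(np.float64(348.402038448538), np.float64(238.23301916598916))
(np.float64(272.7957016838984), np.float64(238.15443255221365))
(np.float64(310.596822072076), np.float64(238.19372373037868))
```

View pics/f.png

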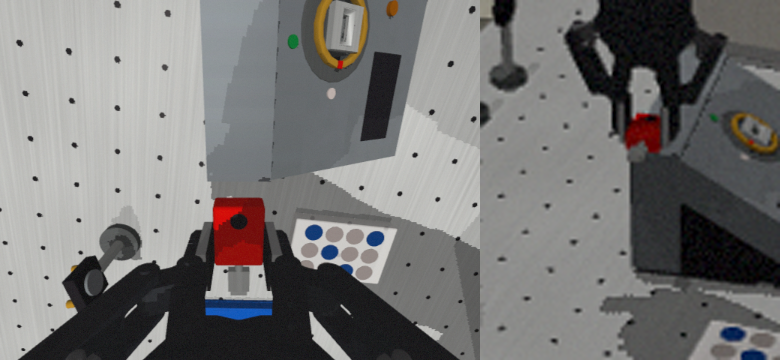

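The wrist view shows the key tail aimed at the flat-top side edge: the edge is on row 240, columns 277–361, and the key is at column 318. I'll work out the lever distance and get a second keyhole fix at about (457,33).

```bash
python3 - <<'E'
from h import *
c=cams.get_calibration('wrist')
t=r.get_obs()['tool_pos']
A=rot(r.get_obs()['ee_rot'])
for p in[(277,240),(319,240),(361,240)]:
    q=onz(c,*p,.126);print(q.round(4),(A.T@(q-t)*1000).round(1))
im=cams.get_image('wrist')
print('hole',onz(c,457,33,.104))
cv2.imwrite('pics/g.png',cv2.resize(im[0:90,400:520],(640,480),interpolation=2)[:,:,::-1])
E
```

```text
[ 0.6289 -0.1239  0.126 ] [ 25.8 -20.4 199.8]
[ 0.6069 -0.1273  0.126 ] [ 25.8   1.8 199.8]
[ 0.5849 -0.1308  0.126 ] [ 25.8  24.1 199.8]
hole [ 0.55516648 -0.23702336  0.104     ]
```

Call:
move_arm([
  [1.0,0,0],
  [1.0,0,1.2],
  [1.0,0,2.0],
  [1.0,0,2.2],
  [1.0,0,2.4],
  [1.0,0,2.6],
  [1.0,0,2.8],
  [1.0,0,3.0],
  [1.0,0,3.2],
  [1.0,0,3.4],
  [1.0,0,3.4],
], roll=[0,0,0,0,0,0,0,0,0,0,0], grip=[2,2,2,2,2,2,2,2,2,2,2])

```text
time: 6.4
tool_pos: [0.6058, -0.1116, 0.293]
ee_rot: [-180.0, 0.0, -81.1]
wrist_force: [-9.2, 6.3, 19.8]
finger_gap: 0.0292
gripper_force: 38.3
```

```bash
python3 - <<'E'
from h import *
go(.6055,-.1020,.33,278.8)
im,c=snap('wrist');s,c2=snap('side')
cv2.imwrite('pics/h.png',np.hstack([cv2.resize(im[150:480,160:480],(400,400)),cv2.resize(s[120:220,290:390],(400,400),interpolation=2)])[:,:,::-1])
E
```

```text
xyz [-0.96 -0.12 -3.7 ] roll 0.06 at [ 0.6058 -0.1116  0.293 ] [-1.7997e+02  2.0000e-02 -8.1140e+01] t 6.4 F [-9.2  6.3 19.8] gap 0.0292
```

View pics/h.png

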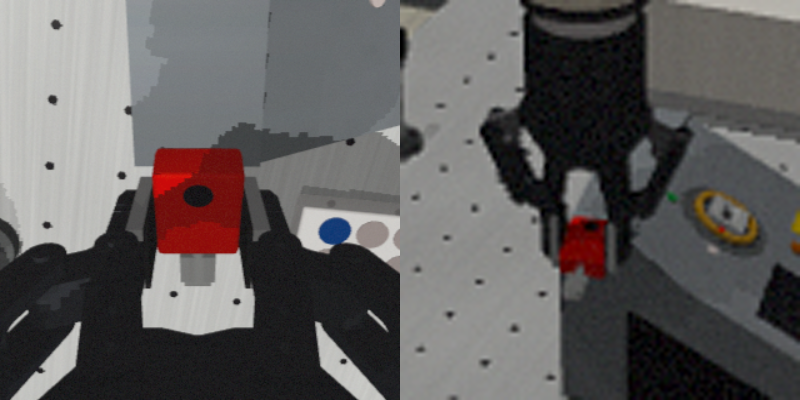

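It is pivoting: the tail is up and the blade down by roughly 35°. Continuing.

Call:
move_arm([
  [0,0,0.2],
  [0,0,0.4],
  [0,0,0.6],
  [0,0,0.8],
  [0,0,1.0],
  [0,0,1.0],
  [0,0,1.0],
], roll=[0,0,0,0,0,0,0], grip=[2,2,2,2,2,2,2])

```text
time: 7.2
tool_pos: [0.6059, -0.1118, 0.2835]
ee_rot: [-179.9, -0.0, -81.2]
wrist_force: [-11.9, 6.4, 25.8]
finger_gap: 0.0293
gripper_force: 48.1
```

```bash
python3 -c "
from h import *
go(.6055,-.1020,.33,278.8)"
```

```text
xyz [-0.97 -0.12 -4.65] roll 0.05 at [ 0.6059 -0.1118  0.2835] [-1.7995e+02 -2.0000e-02 -8.1150e+01] t 7.2 F [-11.9   6.4  25.8] gap 0.0293
```

Call:
move_arm([
  [0,0,-3],
  [0,0,-7],
  [0,0,-9],
  [0,0,-9],
  [0,0,-9],
  [0,0,-9],
], roll=[0,0,0,8,16,24], grip=[2,2,2,2,2,2])

```text
time: 7.8
tool_pos: [0.6064, -0.1122, 0.3718]
ee_rot: [-180.0, -0.0, -105.5]
wrist_force: [-0.0, 0.9, -0.0]
finger_gap: 0.0293
gripper_force: 44.6
```

```bash
python3 -c "
from h import *
go(.5249,-.2419,.335,188.8)"
```

```text
xyz [14.68  4.39  3.68] roll 65.71 at [ 0.6064 -0.1122  0.3718] [-179.98   -0.   -105.49] t 7.8 F [-0.   0.9 -0. ] gap 0.0293
```

Call:
move_arm([
  [2,0.6,0],
  [4,1.2,0],
  [6,1.8,0],
  [8,2.4,0],
  [10,3,0],
  [12,3.6,1],
  [14,4.2,2],
  [14.7,4.4,3],
  [14.7,4.4,3.7],
  [14.7,4.4,3.7],
  [14.7,4.4,3.7],
], roll=[8,16,24,32,40,48,56,64,65.7,65.7,65.7], grip=[2,2,2,2,2,2,2,2,2,2,2])

```text
time: 8.9
tool_pos: [0.5258, -0.2421, 0.3349]
ee_rot: [180.0, 0.0, -170.7]
wrist_force: [0.0, -0.3, -0.1]
finger_gap: 0.0292
gripper_force: 44.6
```

```bash
python3 - <<'E'
from h import *
go(.5249,-.2419,.335,188.8)
im,c=snap('wrist');s,c2=snap('side');t,c3=snap('top')
H=[.5545,-.2373,.104]
print(proj(c,H),proj(c2,H),proj(c3,H))
cv2.imwrite('pics/i.png',np.hstack([cv2.resize(im[180:450,185:455],(400,400)),cv2.resize(s[110:210,320:420],(400,400),interpolation=2)])[:,:,::-1])
E
```

```text
xyz [ 0.08  0.04 -0.01] roll 0.55 at [ 0.5258 -0.2421  0.3349] [ 1.8000e+02  1.0000e-02 -1.7065e+02] t 8.9 F [ 0.  -0.3 -0.1] gap 0.0292
(np.float64(315.58811632307027), np.float64(306.43280047809077)) (np.float64(370.7468506188222), np.float64(173.05511319016486)) (np.float64(465.0583936927762), np.float64(242.3726053039935))
```

View pics/i.png

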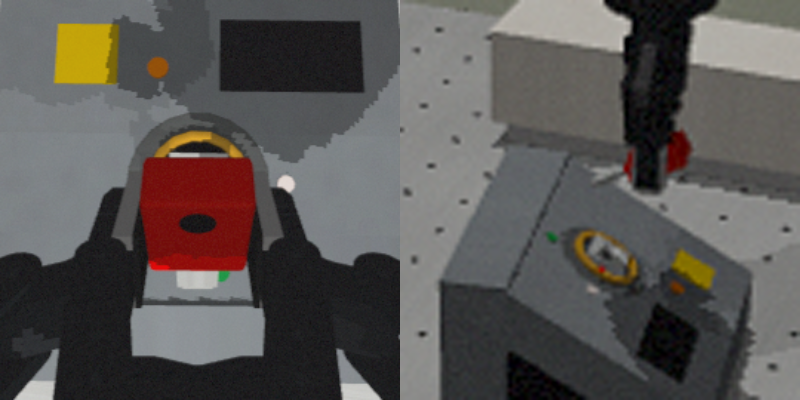

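```bash
python3 - <<'E'
from h import *
o=r.get_obs();A=rot(o['ee_rot']);P=o['tool_pos']-[0,0,.169]
F=-A[:,0];Z=np.array([0,0,1.])
W=cams.get_calibration('wrist');S=cams.get_calibration('side')
for a in(0,15,30,45,60):
    a_=np.radians(a);k=F*np.cos(a_)-Z*np.sin(a_);n=F*np.sin(a_)+Z*np.cos(a_)
    for nm,p in(('tip',P+.040*k),('shTop',P+.012*k+.008*n),('tailTop',P-.028*k+.008*n)):
        w=proj(W,p);s=proj(S,p)
        print(a,nm,'wristcrop',round((w[0]-185)/270*400),round((w[1]-180)/270*400),'sidecrop',round((s[0]-320)*4+400),round((s[1]-110)*4))
E
```

```text
0 tip wristcrop 192 306 sidecrop 589 168
0 shTop wristcrop 192 253 sidecrop 631 162
0 tailTop wristcrop 192 135 sidecrop 691 167
15 tip wristcrop 193 282 sidecrop 591 182
15 shTop wristcrop 192 250 sidecrop 629 166
15 tailTop wristcrop 191 155 sidecrop 687 157
30 tip wristcrop 193 256 sidecrop 597 196
30 shTop wristcrop 192 245 sidecrop 627 171
30 tailTop wristcrop 191 182 sidecrop 680 149
45 tip wristcrop 193 229 sidecrop 606 208
45 shTop wristcrop 192 238 sidecrop 627 176
45 tailTop wristcrop 191 211 sidecrop 671 141
60 tip wristcrop 193 202 sidecrop 617 218
60 shTop wristcrop 192 228 sidecrop 629 181
60 tailTop wristcrop 191 240 sidecrop 661 137
```

The blade projects at a pitch of only about 15° (wrist crop tip (198,288), side crop tip (597,183)), so the key slid in the pads as well as turned. I'll solve for its true pose in the grip.

```bash
cat > fit.py <<'E'
from h import *
from scipy.optimize import least_squares
def redm(im):
    h=cv2.cvtColor(np.ascontiguousarray(im),cv2.COLOR_RGB2HSV)
    return (((h[...,0]<9)|(h[...,0]>171))&(h[...,1]>140)&(h[...,2]>60))
def keyfit(verbose=1):
    o=r.get_obs();A=rot(o['ee_rot']);im,W=snap('wrist');s,S=snap('side')
    m=redm(im).astype(np.uint8);x=max(cv2.findContours(m,0,2)[0],key=cv2.contourArea)
    uc=int(x[:,0,0].mean()); rows=np.where(m[:,uc-12:uc+12].mean(1)>.5)[0]
    v=im[...,0:3].astype(int)
    if verbose: print('red rows',rows.min(),rows.max(),'cols',x[:,0,0].min(),x[:,0,0].max())
    for q in range(rows.min()-2,rows.max()+30,2): 
        if verbose>1: print(q,v[q,uc-4:uc+5].mean(0).round(0))
    ms=redm(s).astype(np.uint8);ms[:, :330]=0;ms[:,440:]=0;ms[200:]=0
    if verbose:
        for q in range(120,170): 
            w=np.where(ms[q])[0]
            if len(w): print('s',q,w.min(),w.max(),len(w))
if __name__=='__main__': keyfit(2)
E
python3 fit.py
```

```text
red rows 287 362 cols 279 357
285 [166. 167. 165.]
287 [111.  16.  12.]
289 [116.  17.  13.]
291 [115.  14.  12.]
293 [116.  13.  11.]
295 [117.  16.  15.]
297 [117.  17.  13.]
299 [117.  15.  11.]
301 [117.  17.  13.]
303 [117.  17.  14.]
305 [117.  12.  12.]
307 [119.  14.  12.]
309 [117.  12.  11.]
311 [118.  14.  13.]
313 [118.  14.  14.]
315 [122.  17.  13.]
317 [127.  19.  14.]
319 [126.  19.  17.]
321 [118.  17.  15.]
323 [116.  16.  15.]
325 [33. 21. 22.]
327 [23. 20. 23.]
329 [22. 21. 21.]
331 [23. 22. 24.]
333 [25. 24. 25.]
335 [21. 22. 25.]
337 [81. 21. 21.]
339 [116.  18.  14.]
341 [116.  15.  13.]
343 [116.  16.  14.]
345 [116.  15.  13.]
347 [116.  14.  14.]
349 [116.  15.  12.]
351 [117.  19.  18.]
353 [128.  15.  13.]
355 [145.  15.  11.]
357 [146.  15.  11.]
359 [146.  13.  11.]
361 [146.  17.  13.]
363 [194. 188. 184.]
365 [193. 194. 191.]
367 [194. 194. 191.]
369 [194. 194. 192.]
371 [194. 194. 191.]
373 [195. 195. 192.]
375 [139. 144. 145.]
377 [131. 137. 139.]
379 [129. 134. 136.]
381 [106. 110. 112.]
383 [65. 67. 69.]
385 [64. 66. 68.]
387 [142. 147. 151.]
389 [141. 146. 150.]
391 [141. 146. 150.]
s 143 389 390 2
s 144 389 390 2
s 145 389 391 3
s 146 387 392 6
s 147 387 392 6
s 148 377 391 6
s 149 377 391 6
s 150 377 391 6
s 151 376 390 6
s 152 376 388 4
s 153 377 377 1
```

```bash
cat > fit2.py <<'E'
from h import *
from scipy.optimize import least_squares
def fit(rows,side=None,x0=(30,0,0)):
    "rows: wrist rows of tail-bottom, tail-top, shoulder-top, tip-top edge (None = unseen); side: tip pixel"
    o=r.get_obs();A=rot(o['ee_rot']);P=o['tool_pos']-[0,0,.169];F=-A[:,0];Z=np.array([0,0,1.])
    W=cams.get_calibration('wrist');S=cams.get_calibration('side')
    def pts(x):
        a=np.radians(x[0]);k=F*np.cos(a)-Z*np.sin(a);n=F*np.sin(a)+Z*np.cos(a);Q=P+(x[1]*F+x[2]*Z)/1000
        return [Q-.028*k-.008*n,Q-.028*k+.008*n,Q+.012*k+.008*n,Q+.040*k+.0015*n],Q+.04*k
    def f(x):
        p,t=pts(x);e=[proj(W,q)[1]-v for q,v in zip(p,rows) if v]
        if side: e+=list(np.subtract(proj(S,t),side))
        return e
    s=least_squares(f,x0);print('pitch, fwd mm, up mm',s.x.round(1),'res',np.round(s.fun,1));return s.x,pts(s.x)
if __name__=='__main__':
    fit([287,317,362,374],(369.3,155.8)); fit([287,317,362,374])
E
python3 fit2.py
```

```text
pitch, fwd mm, up mm [27.1  5.6  5. ] res [-2.3  1.3  1.  -0.4 -2.5  0.7]
pitch, fwd mm, up mm [24.9 12.1 -4.3] res [-0.   0.1 -0.1  0.1]
```

The fit says pitch ≈ 27°, with the key 6 mm forward and 5 mm up in the pads. Next I'll tip it further by pushing the blade tip against the console's vertical front, which gives a longer lever, rising in an arc.

```bash
python3 -c "
from h import *
go(.4141,-.2592,.217,188.8)"
```

```text
xyz [11.29  0.13 11.8 ] roll 0.41 at [ 0.5257 -0.2424  0.335 ] [-1.7998e+02  2.0000e-02 -1.7079e+02] t 9.15 F [ 0.9 -0.3 -0.5] gap 0.0292
```

Call:
move_arm([
  [4,0.1,0],
  [8,0.1,0],
  [11.3,0.1,3],
  [11.3,0.1,7],
  [11.3,0.1,10.5],
  [11.3,0.1,11.8],
  [11.3,0.1,11.8],
  [11.3,0.1,11.8],
  [10.8,0.1,11.8],
  [10.4,0.1,11.8],
  [10.0,0.1,11.8],
  [9.8,0.1,11.8],
  [9.6,0.1,11.8],
  [9.4,0.1,11.8],
  [9.4,0.1,11.8],
], roll=[0.4,0.4,0.4,0.4,0.4,0.4,0.4,0.4,0.4,0.4,0.4,0.4,0.4,0.4,0.4], grip=[2,2,2,2,2,2,2,2,2,2,2,2,2,2,2], grip_force=25)

```text
time: 10.65
tool_pos: [0.4309, -0.2563, 0.2163]
ee_rot: [-180.0, -0.3, -171.3]
wrist_force: [-16.3, -5.4, -3.0]
finger_gap: 0.0293
gripper_force: 44.4
```

```bash
python3 - <<'E'
from h import *
from fit import keyfit,redm
go(.4141,-.2592,.217,188.8)
im,c=snap('wrist')
v=im.astype(int)
print([(q,*v[q,314:323].mean(0).round(0).astype(int)) for q in range(270,420,3)])
E
```

```text
xyz [ 1.7  -0.03 -0.06] roll -0.13 at [ 0.4309 -0.2563  0.2163] [-180.     -0.35 -171.33] t 10.65 F [-16.3  -5.4  -3. ] gap 0.0293
[(270, np.int64(97), np.int64(99), np.int64(97)), (273, np.int64(97), np.int64(97), np.int64(96)), (276, np.int64(99), np.int64(100), np.int64(99)), (279, np.int64(105), np.int64(104), np.int64(102)), (282, np.int64(115), np.int64(114), np.int64(113)), (285, np.int64(116), np.int64(116), np.int64(114)), (288, np.int64(112), np.int64(16), np.int64(12)), (291, np.int64(112), np.int64(14), np.int64(11)), (294, np.int64(112), np.int64(16), np.int64(13)), (297, np.int64(111), np.int64(14), np.int64(11)), (300, np.int64(113), np.int64(14), np.int64(12)), (303, np.int64(112), np.int64(12), np.int64(11)), (306, np.int64(113), np.int64(17), np.int64(12)), (309, np.int64(114), np.int64(15), np.int64(13)), (312, np.int64(114), np.int64(17), np.int64(14)), (315, np.int64(115), np.int64(16), np.int64(13)), (318, np.int64(123), np.int64(17), np.int64(13)), (321, np.int64(114), np.int64(19), np.int64(15)), (324, np.int64(103), np.int64(17), np.int64(15)), (327, np.int64
[... 860 characters left out ...]
nt64(59), np.int64(62)), (381, np.int64(124), np.int64(128), np.int64(132)), (384, np.int64(127), np.int64(132), np.int64(135)), (387, np.int64(126), np.int64(132), np.int64(134)), (390, np.int64(127), np.int64(131), np.int64(135)), (393, np.int64(127), np.int64(133), np.int64(135)), (396, np.int64(127), np.int64(132), np.int64(134)), (399, np.int64(126), np.int64(131), np.int64(134)), (402, np.int64(126), np.int64(131), np.int64(134)), (405, np.int64(128), np.int64(132), np.int64(136)), (408, np.int64(126), np.int64(131), np.int64(134)), (411, np.int64(127), np.int64(133), np.int64(136)), (414, np.int64(127), np.int64(132), np.int64(135)), (417, np.int64(128), np.int64(132), np.int64(136))]
```

Call:
move_arm([
  [-0.1,0,-0.15],
  [-0.15,0,-0.33],
  [-0.2,0,-0.5],
  [-0.3,0,-0.67],
  [-0.4,0,-0.84],
  [-0.5,0,-1.0],
  [-0.6,0,-1.15],
  [-0.7,0,-1.3],
  [-0.7,0,-1.3],
], roll=[0,0,0,0,0,0,0,0,0], grip=[2,2,2,2,2,2,2,2,2], grip_force=20)

```text
time: 11.6
tool_pos: [0.4383, -0.255, 0.2291]
ee_rot: [179.9, -0.2, -171.3]
wrist_force: [-10.0, -1.8, -0.9]
finger_gap: 0.0294
gripper_force: 42.9
```

```bash
cat > prof.py <<'E'
from h import *
def prof(a=260,b=420):
    im,c=snap('wrist');v=im[:,312:324].astype(int).mean(1)
    lab=lambda p:'R' if p[0]>2*p[1]+25 else ('k' if p[0]<50 else ('W' if p[0]>150 else 'g'))
    out=[];last=None
    for q in range(a,b):
        l=lab(v[q])+str(int(v[q][0]//8)) 
        l2=lab(v[q])
        if last is None or l2!=last[0] or abs(v[q][0]-last[1])>9: out.append((q,l2,int(v[q][0])));
        last=(l2,v[q][0])
    print(out)
if __name__=='__main__':
    go(.5249,-.2419,.335,188.8);prof()
E
python3 prof.py
```

```text
xyz [ -8.72  -0.   -10.63] roll -0.09 at [ 0.4383 -0.255   0.2291] [ 179.93   -0.24 -171.29] t 11.6 F [-10.   -1.8  -0.9] gap 0.0294
[(260, 'g', 98), (267, 'g', 113), (274, 'g', 146), (275, 'W', 150), (278, 'g', 147), (281, 'g', 126), (282, 'g', 107), (287, 'R', 104), (328, 'R', 79), (329, 'k', 33), (330, 'k', 21), (336, 'R', 90), (337, 'R', 105), (347, 'R', 129), (350, 'W', 167), (351, 'g', 91), (352, 'g', 122)]
```

```bash
sed -i 's/Q-.028\*k+.008\*n,Q+.012/Q-.015*k+.008*n,Q+.012/' fit2.py; python3 - <<'E'
from fit2 import fit
fit([287,332.5,350,351.5]);fit([287,332.5,350,351.5],x0=(50,5,5))
for u in (3,5,7):
    import fit2
fit([287,332.5,350,None])
E
```

```text
pitch, fwd mm, up mm [38.   6.5 -4.5] res [-0.1  0.2 -0.3  0.2]
pitch, fwd mm, up mm [38.   6.5 -4.5] res [-0.1  0.2 -0.3  0.2]
pitch, fwd mm, up mm [37.3  7.3 -5.5] res [-0. -0.  0.]
```

Call:
move_arm([
  [-0.1,0,-0.15],
  [-0.25,0,-0.3],
  [-0.4,0,-0.5],
  [-0.55,0,-0.7],
  [-0.7,0,-0.85],
  [-0.85,0,-1.0],
  [-1.0,0,-1.1],
  [-1.15,0,-1.2],
  [-1.15,0,-1.2],
], roll=[0,0,0,0,0,0,0,0,0], grip=[2,2,2,2,2,2,2,2,2], grip_force=20)

```text
time: 12.55
tool_pos: [0.451, -0.2538, 0.2418]
ee_rot: [-180.0, 0.0, -171.3]
wrist_force: [-0.4, -0.5, -0.7]
finger_gap: 0.0293
gripper_force: 42.3
```

```bash
python3 prof.py
```

```text
xyz [-7.48  0.05 -9.32] roll -0.06 at [ 0.451  -0.2538  0.2418] [-1.7999e+02  2.0000e-02 -1.7126e+02] t 12.55 F [-0.4 -0.5 -0.7] gap 0.0293
[(260, 'g', 93), (261, 'g', 127), (262, 'g', 140), (264, 'W', 161), (271, 'g', 147), (274, 'g', 103), (285, 'g', 79), (286, 'g', 60), (288, 'R', 101), (330, 'R', 95), (331, 'k', 39), (332, 'k', 20), (335, 'k', 43), (336, 'R', 101), (343, 'R', 126), (344, 'g', 126)]
```

```bash
python3 - <<'E'
from fit2 import *
fit([288,333.2,343.5,None],x0=(50,5,0))
for n in ['side']:
    s,S=snap('side'); cv2.imwrite('pics/j.png',cv2.resize(s[130:260,340:470],(640,600),interpolation=2)[:,:,::-1])
    o=r.get_obs();A=rot(o['ee_rot']);P=o['tool_pos']-[0,0,.169];F=-A[:,0];Z=np.array([0,0,1.])
    f=lambda p:((np.array(proj(S,p))-[340,130])*[640/130,600/130]).round(0)
    for a in(45,50,55,60,65):
        a_=np.radians(a);k=F*np.cos(a_)-Z*np.sin(a_);Q=P+.006*F
        print(a,f(Q+.04*k),f(Q+.012*k),f(Q-.028*k))
E
```

```text
pitch, fwd mm, up mm [45.1  3.1 -1.9] res [ 0. -0. -0.]
45 [273. 299.] [311. 274.] [365. 238.]
50 [278. 303.] [312. 275.] [362. 235.]
55 [282. 307.] [313. 276.] [358. 232.]
60 [287. 310.] [315. 277.] [355. 230.]
65 [293. 313.] [316. 278.] [351. 228.]
```

View pics/j.png

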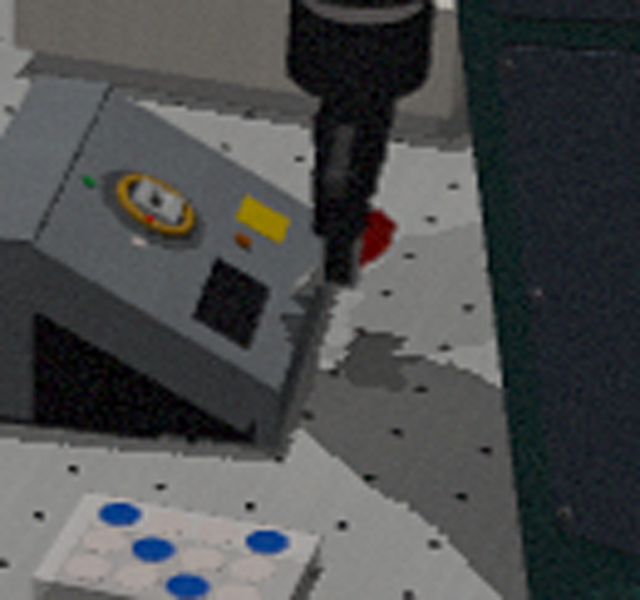

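Pitch is about 45° and the tip has ridden over the console's front edge. I'll back off, go lower and push once more.

Call:
move_arm([
  [1.8,0,0],
  [1.8,0,0],
  [1.8,0,1.5],
  [1.8,0,2.3],
  [1.8,0,2.3],
  [1.4,0,2.3],
  [1.1,0,2.3],
  [0.95,0,2.25],
  [0.8,0,2.15],
  [0.65,0,2.05],
  [0.5,0,1.95],
  [0.35,0,1.85],
  [0.2,0,1.75],
  [0.05,0,1.65],
  [-0.05,0,1.6],
  [-0.05,0,1.6],
], roll=[0,0,0,0,0,0,0,0,0,0,0,0,0,0,0,0], grip=[2,2,2,2,2,2,2,2,2,2,2,2,2,2,2,2], grip_force=20)

```text
time: 14.25
tool_pos: [0.4502, -0.2532, 0.2252]
ee_rot: [179.9, -0.2, -171.3]
wrist_force: [-8.7, -1.5, -2.5]
finger_gap: 0.029
gripper_force: 40.9
```

```bash
python3 prof.py
```

```text
xyz [ -7.51   0.   -11.  ] roll -0.09 at [ 0.4502 -0.2532  0.2252] [ 179.94   -0.21 -171.29] t 14.25 F [-8.7 -1.5 -2.5] gap 0.029
[(260, 'g', 100), (267, 'g', 73), (273, 'g', 91), (274, 'g', 100), (275, 'g', 116), (276, 'g', 138), (284, 'g', 112), (291, 'R', 101), (334, 'R', 106), (335, 'g', 53), (336, 'g', 75), (337, 'g', 124)]
```

The horizontal contact geometry gives a pitch of about 60°. The tip is on the console front, so the keyhole mouth is 86 mm further along. Now I'll touch the tip lightly on the table to calibrate its height.

Call:
move_arm([
  [1,0,0],
  [1,0,0.5],
  [1,0,1.0],
  [1,0,1.1],
  [1,0,1.2],
  [1,0,1.3],
  [1,0,1.3],
], roll=[0,0,0,0,0,0,0], grip=[2,2,2,2,2,2,2])

```text
time: 15.0
tool_pos: [0.4415, -0.2552, 0.2126]
ee_rot: [180.0, 0.0, -171.3]
wrist_force: [-0.3, -0.8, -1.0]
finger_gap: 0.0293
gripper_force: 41.0
```

Call:
move_arm([
  [0,0,0.1],
  [0,0,0.2],
  [0,0,0.3],
  [0,0,0.4],
  [0,0,0.4],
], roll=[0,0,0,0,0], grip=[2,2,2,2,2])

```text
time: 15.5
tool_pos: [0.4413, -0.2552, 0.2085]
ee_rot: [180.0, -0.0, -171.3]
wrist_force: [0.7, -0.3, -1.1]
finger_gap: 0.0291
gripper_force: 41.0
```

Call:
move_arm([
  [0,0,0.1],
  [0,0,0.2],
  [0,0,0.2],
], roll=[0,0,0], grip=[2,2,2])

```text
time: 15.8
tool_pos: [0.4413, -0.2552, 0.2066]
ee_rot: [180.0, -0.0, -171.3]
wrist_force: [-0.6, -0.1, -1.5]
finger_gap: 0.0295
gripper_force: 41.0
```

Call:
move_arm([
  [0,0,0.1],
  [0,0,0.2],
  [0,0,0.2],
], roll=[0,0,0], grip=[2,2,2])

```text
time: 16.1
tool_pos: [0.4413, -0.2551, 0.2045]
ee_rot: [180.0, -0.0, -171.3]
wrist_force: [0.1, -0.7, 0.1]
finger_gap: 0.0292
gripper_force: 41.0
```

Call:
move_arm([
  [0,0,0.1],
  [0,0,0.2],
  [0,0,0.2],
], roll=[0,0,0], grip=[2,2,2])

```text
time: 16.4
tool_pos: [0.4413, -0.2551, 0.2025]
ee_rot: [180.0, -0.0, -171.3]
wrist_force: [0.3, -0.4, 0.0]
finger_gap: 0.0292
gripper_force: 41.0
```

Call:
move_arm([
  [0,0,0.1],
  [0,0,0.2],
  [0,0,0.3],
  [0,0,0.3],
], roll=[0,0,0,0], grip=[2,2,2,2])

```text
time: 16.8
tool_pos: [0.4413, -0.2552, 0.1996]
ee_rot: [180.0, -0.0, -171.3]
wrist_force: [0.3, -0.2, -0.6]
finger_gap: 0.0292
gripper_force: 41.0
```

Call:
move_arm([
  [0,0,0.1],
  [0,0,0.2],
  [0,0,0.3],
  [0,0,0.3],
], roll=[0,0,0,0], grip=[2,2,2,2])

```text
time: 17.2
tool_pos: [0.4413, -0.2551, 0.1966]
ee_rot: [180.0, -0.0, -171.3]
wrist_force: [0.3, -0.1, -0.1]
finger_gap: 0.0295
gripper_force: 41.0
```

```bash
python3 prof.py; python3 - <<'E'
from h import *
s,S=snap('side')
o=r.get_obs();A=rot(o['ee_rot']);P=o['tool_pos']-[0,0,.169];F=-A[:,0];Z=np.array([0,0,1.])
f=lambda p:((np.array(proj(S,p))-[350,150])*6).round(0)
for a in(30,40,50,60):
    a_=np.radians(a);k=F*np.cos(a_)-Z*np.sin(a_)
    for u in(0,.008):
        Q=P+.005*F+u*Z;print(a,u,f(Q+.04*k),f(Q+.012*k),f(Q-.028*k))
print('P',f(P),'wallbottom',f([.4695,-.2525,0]),'edge',f([.4695,-.2525,.045]))
cv2.imwrite('pics/k.png',cv2.resize(s[150:250,350:450],(600,600),interpolation=2)[:,:,::-1])
E
```

```text
xyz [ -8.46   0.04 -13.85] roll -0.07 at [ 0.4413 -0.2551  0.1966] [ 1.7999e+02 -1.0000e-02 -1.7127e+02] t 17.2 F [ 0.3 -0.1 -0.1] gap 0.0295
[(260, 'g', 102), (291, 'R', 108), (334, 'R', 73), (335, 'g', 62), (336, 'g', 97), (338, 'g', 63), (390, 'g', 78), (391, 'g', 129)]
30 0 [278. 338.] [332. 318.] [410. 290.]
30 0.008 [279. 323.] [333. 303.] [412. 275.]
40 0 [286. 349.] [334. 322.] [405. 282.]
40 0.008 [287. 335.] [335. 307.] [406. 266.]
50 0 [296. 359.] [337. 325.] [398. 274.]
50 0.008 [297. 345.] [338. 310.] [399. 259.]
60 0 [308. 368.] [341. 327.] [389. 268.]
60 0.008 [309. 354.] [342. 313.] [390. 253.]
P [366. 311.] wallbottom [302. 353.] edge [308. 270.]
```

View pics/k.png

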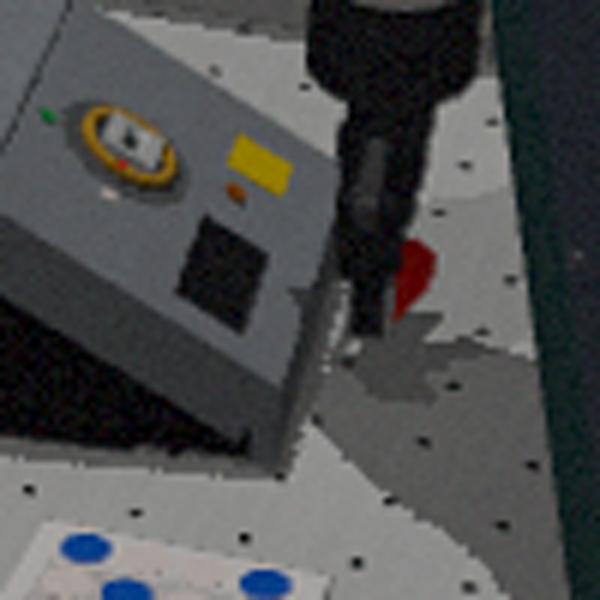

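The side view shows the blade tip at about crop (350,347) and the head's long edge from (436,262) to (398,320), steeper than 60°. I'll refit with these.

```bash
cat > fit3.py <<'E'
from h import *
from scipy.optimize import least_squares
def fit3(wr,tip,x0=(65,0,0),ws=1.,ret=0):
    "wr: wrist rows of tail-bottom and tail-top edges; tip: side pixel of the tip"
    o=r.get_obs();A=rot(o['ee_rot']);P=o['tool_pos']-[0,0,.169];F=-A[:,0];Y=np.cross([0,0,1.],F);Z=np.array([0,0,1.])
    W=cams.get_calibration('wrist');S=cams.get_calibration('side')
    def key(x):
        a=np.radians(x[0]);k=F*np.cos(a)-Z*np.sin(a);n=F*np.sin(a)+Z*np.cos(a);return P+(x[1]*F+x[2]*Z)/1000,k,n
    def f(x):
        Q,k,n=key(x)
        e=[proj(W,Q-.028*k-.008*n)[1]-wr[0],proj(W,Q-.028*k+.008*n)[1]-wr[1]]
        if tip: e+=list(ws*np.subtract(proj(S,Q+.04*k),tip))
        return e
    s=least_squares(f,x0);Q,k,n=key(s.x);t=Q+.04*k-P
    print('pitch,fwd,up',s.x.round(1),'res',np.round(s.fun,1),'tip-P fwd/up mm',(t@F*1e3).round(1),(t[2]*1e3).round(1))
    g=lambda p:((np.array(proj(S,p))-[350,150])*6).round(0)
    for y in(-.015,.015): print(' corners side crop: tailbot',g(Q-.028*k-.008*n+y*Y),'tailtop',g(Q-.028*k+.008*n+y*Y),'shbot',g(Q+.012*k-.008*n+y*Y))
    return s.x
if __name__=='__main__':
    fit3((291,334.5),(408.3,207.8)); fit3((291,334.5),(408.3,207.8),ws=.4)
    for a in (55,60,65,70): pass
E
python3 fit3.py
```

```text
pitch,fwd,up [ 61.8 -10.7   9.6] res [-1.4  1.4 -0.8  1.6] tip-P fwd/up mm 8.2 -25.7
 corners side crop: tailbot [443. 245.] tailtop [413. 227.] shbot [396. 306.]
 corners side crop: tailbot [434. 278.] tailtop [404. 260.] shbot [387. 340.]
pitch,fwd,up [63.3 -8.7  4.9] res [-0.5  0.5 -0.5  1.2] tip-P fwd/up mm 9.3 -30.8
 corners side crop: tailbot [437. 252.] tailtop [406. 235.] shbot [392. 314.]
 corners side crop: tailbot [428. 286.] tailtop [397. 268.] shbot [383. 348.]
```

Call:
move_arm([
  [0,0,0.1],
  [0,0,0.2],
  [0,0,0.2],
], roll=[0,0,0], grip=[2,2,2])

```text
time: 17.6
tool_pos: [0.4414, -0.2552, 0.1948]
ee_rot: [-180.0, 0.0, -171.3]
wrist_force: [-0.5, 0.1, 4.3]
finger_gap: 0.0289
gripper_force: 41.8
```

Light table contact puts the tip 25.5 mm below the pad reference, which confirms the fit: pitch 62°, tip 8 mm forward. Now to the pre-insertion pose.

```bash
python3 -c "
from h import *
go(.5405,-.2395,.309,188.8)"
```

```text
xyz [-10.04   0.05 -11.42] roll -0.07 at [ 0.4414 -0.2552  0.1948] [-1.7999e+02  1.0000e-02 -1.7127e+02] t 17.6 F [-0.5  0.1  4.3] gap 0.0289
```

Call:
move_arm([
  [0,0,-4],
  [0,0,-9],
  [0,0,-13],
  [-4,0,-14.5],
  [-8,0.05,-14.5],
  [-10,0.05,-13],
  [-10,0.05,-11.4],
  [-10,0.05,-11.4],
  [-10,0.05,-11.4],
], roll=[0,0,0,0,0,0,0,0,0], grip=[2,2,2,2,2,2,2,2,2], grip_force=30)

```text
time: 18.5
tool_pos: [0.5399, -0.2395, 0.3088]
ee_rot: [180.0, -0.0, -171.3]
wrist_force: [0.1, -0.3, -0.1]
finger_gap: 0.0292
gripper_force: 41.2
```

```bash
cat > asc.py <<'E'
from h import *
def asc(c0,c1,r0,r1,name='side',step=1):
    im,S=snap(name)
    for q in range(r0,r1,step):
        l=''
        for p in range(c0,c1,step):
            a,g,b=map(int,im[q,p])
            l+='R' if a>2*g+20 and a>2*b+20 else 'Y' if a>b+45 else ' ' if max(a,g,b)<45 else str(min(9,(a+g+b)//3//25))
        print(q,l)
if __name__=='__main__':
    go(.5405,-.2395,.309,188.8)
    asc(352,402,150,190)
    S=cams.get_calibration('side')
    print('hole',proj(S,[.5545,-.2373,.104]))
    o=r.get_obs();F=-rot(o['ee_rot'])[:,0];P=o['tool_pos']-[0,0,.169]
    print('tip pred',proj(S,P+.0082*F-[0,0,.0255]))
E
python3 asc.py
```

```text
xyz [-0.06 -0.01 -0.02] roll -0.07 at [ 0.5399 -0.2395  0.3088] [ 1.7997e+02 -3.0000e-02 -1.7127e+02] t 18.5 F [ 0.1 -0.3 -0.1] gap 0.0292
150 444444443233333333            RRRR2333332333223333
151 434344343233334333            RRRRRY23333233233332
152 4433344323333334551           RRRRRR23233322333332
153 3433434323333333343          RRRRRRR23322223333333
154 4443344333333333332          RRRRRR233123333322222
155 444444323333333333332       2RRRRRR353223333333333
156 434443323333333333333      22RRRRRY555555553333333
157 433343233333333333333      22RRRRR3555555555555553
158 444443233333333333333      22RRRR35555555555555555
159 344432333333333333333      22RRR245555555555555555
160 444433333333333333332      22RR2455555555555555555
161 444323333333333333332      22R25534555555555555555
162 444323333333333333332      22R24444555555555555555
163 443223333333333333332      22233345555555555555555
164 443233333333333333332      22333234455555555555523
165 4323333333333333333332    123333332345555555555555
166 43233333333333333333222222223332333323555555555555
167 3233333333222222333423
[... 680 characters left out ...]
YYYY3333
180 3333333333332221    1YYYY1    1 1111Y1122YYYYY3333
181 33333333333332232            1111111YY2333YYYY3333
182 3333333333333224321          1111111YYY23332Y33333
183 333333333333332232222         11111111111333333333
184 33333333333333322222222222211  11 1 111 1133333333
185 33333333333333222222222222221     1211112123333333
186 333333333333332222222222222222    1 12222222333333
187 2233333333333332222222222222222     11122222223333
188 1123333333333332222222222222222       122222222333
189 211233333333333322222222222222         22222222333
hole (np.float64(370.7468506188222), np.float64(173.05511319016486))
tip pred (np.float64(373.2504178913083), np.float64(169.77395045863457))
```

Call:
move_arm([
  [-0.16,0,0.17],
  [-0.31,0,0.43],
  [-0.46,0,0.69],
  [-0.56,0,0.86],
  [-0.66,0,1.04],
  [-0.76,0,1.21],
  [-0.81,0,1.3],
  [-0.81,0,1.3],
], roll=[0,0,0,0,0,0,0,0], grip=[2,2,2,2,2,2,2,2], grip_force=30)

```text
time: 19.35
tool_pos: [0.5471, -0.2384, 0.2992]
ee_rot: [-179.8, 0.0, -171.3]
wrist_force: [-23.1, 2.4, 47.9]
finger_gap: 0.0293
gripper_force: 45.6
```

It landed on the face plate just beside the slot. I'll ease off to a light press and feel downslope for the slot.

Call:
move_arm([
  [0.16,0,-0.28],
  [0.16,0,-0.28],
  [0.2,0,-0.255],
  [0.25,0,-0.23],
], roll=[0,0,0,0], grip=[2,2,2,2], grip_force=30)

```text
time: 19.75
tool_pos: [0.5458, -0.2388, 0.2996]
ee_rot: [-179.9, 0.1, -171.3]
wrist_force: [-3.7, 2.2, 20.5]
finger_gap: 0.0293
gripper_force: 42.3
```

Call:
move_arm([
  [0.1,0,-0.03],
  [0.14,0,0.0],
  [0.18,0,0.025],
  [0.22,0,0.05],
], roll=[0,0,0,0], grip=[2,2,2,2])

```text
time: 20.15
tool_pos: [0.544, -0.2392, 0.2988]
ee_rot: [-179.9, 0.1, -171.3]
wrist_force: [-0.0, -0.2, 12.2]
finger_gap: 0.0295
gripper_force: 41.5
```

```bash
python3 prof.py; python3 - <<'E'
from asc import *
asc(360,392,158,182)
im,c=snap('top')
print(proj(c,[.5545,-.2373,.104]))
E
```

```text
xyz [ 1.92  0.02 -3.63] roll -0.07 at [ 0.544  -0.2392  0.2988] [-1.7990e+02  1.5000e-01 -1.7127e+02] t 20.15 F [-0.  -0.2 12.2] gap 0.0295
[(260, 'g', 59), (263, 'g', 102), (264, 'g', 114), (270, 'g', 117), (271, 'g', 97), (272, 'k', 44), (273, 'k', 30), (281, 'g', 118), (288, 'R', 117), (332, 'R', 124), (333, 'g', 62), (334, 'R', 90), (335, 'k', 42), (336, 'k', 26), (340, 'g', 50), (341, 'g', 102), (342, 'W', 168), (343, 'W', 197), (344, 'W', 209), (345, 'W', 218), (346, 'W', 227), (350, 'W', 179), (351, 'g', 114), (352, 'g', 105), (367, 'g', 141), (399, 'g', 134), (402, 'g', 95), (403, 'g', 73), (407, 'W', 153)]
158 33333333322       2YRRRRRR355555
159 333333333332      21RRRRR2455555
160 333333333331     12RRRRRY4555555
161 333333333331     12RRRRY33455555
162 333333333331     12RRRR344455555
163 333333333332     22RRR2334555555
164 333333333332     22RR23323455555
165 333333333332     22R233332334555
166 333333333332     222333333323355
167 33222222333      222333333333334
168 22222YYYYYY2     223333323332233
169 3222YYY1354222222233333333333333
170 2222YY 244323YY33233332233333333
171 3222YY13542343YY23 1 23333333333
172 3222YY24422234222 1  113333332Y3
173 3222YY33332 122221 1111123333YYY
174 32222YY2333  2222211111 1 233YYY
175 333222YY233323222YY 111111123YYY
176 333222YYY22232222YY1 111 11 YYYY
177 33331  YYYR23322 1Y  12 1 11YYYY
178 33232   1YYY2232 YY    1 1111YYY
179 333222   1YYYYY1YYY  1111111232Y
180 333222211  11YYYYY     11112Y333
181 3333222321            111 11YY23
(np.float64(465.0583936927762), np.float64(242.3726053039935))
```

```bash
python3 - <<'E'
from asc import *
W=cams.get_calibration('wrist')
X=np.array([.988,.153,0]);u=.866*X+np.array([0,0,.5]);n=-.5*X+np.array([0,0,.866]);H=np.array([.5545,-.2373,.104])
for d in(-24.5,-20,-13.5,-3.25,0,3.25,13.5,20,24.5): print(d,np.round(proj(W,H+u*d/1000-(n*.002 if abs(d)>14 else 0)),1))
Y=np.array([-.153,.988,0])
for d in(-15,-7.75,7.75,15): print('y',d,np.round(proj(W,H+Y*d/1000),1))
asc(256,384,262,372,'wrist',2)
E
```

```text
-24.5 [316.3 265.9]
-20 [316.3 273.7]
-13.5 [316.2 285. ]
-3.25 [316.2 303.5]
0 [316.2 309.5]
3.25 [316.2 315.5]
13.5 [316.2 334.7]
20 [316.3 346.6]
24.5 [316.3 355.2]
y -15 [289.2 309.5]
y -7.75 [302.3 309.5]
y 7.75 [330.2 309.5]
y 15 [343.3 309.5]
262 3333333333333222222222222222222222222222222222222223333433334333
264 333333333333222222222222222YYYYYYYYYYY22222222222222344433333333
266 333333333332222222222222YYYYYYYYYYYYYYYY222222222222234433443343
268 3333333333322222222222YYYYYYYYYYYYYYYYYYYYY222222222224344433333
270 33333333332222222222YYYYYYYYYYYYYYYYYYYYYYYY22222223223443433333
272 3333333332222222222YYYYYYYYYY1 11 11YYYYYYYYYY222222222344343334
274 333333332223322222YYYYYYYY1           2YYYYYYYY22222222234433333
276 33333332222432222YYYYYYY                1YYYYYYY2222222223343333
278 3333333222343222YYYYYY1                   YYYYYYY223222222433333
280 333333222234322YYYYYY222111                YYYYYYY22222222343334
282 55543322223433YYYYYY4444444444444444444444443YYYYY22222222333333
284 55543332224433YYYYY 4444444444444444444444443YYYYYY2222322243343
286 5555323333443YYYYY
[... 2230 characters left out ...]
44444443                
352                444444444444444444444444444444443                
354                444444444444444444444444444444444                
356               1544444444444444444444444444444444                
358               26654444444444444444444444444444452               
360               36666544444444444444444444444445663               
362               45666654444444444444444444444566664               
364               46666666555544444444444444456656664               
366               56656666666655555544555566666666565               
368               66666666666656666666666566646666656               
370              1666656666666666666666666665666566661
```

The wrist pixels show the ring and plate centre about 1.5 mm to the tool's +y and about 2 mm downslope of my estimate. I'll correct y and feel around again.

Call:
move_arm([
  [0,0.15,-0.06],
  [0,0.15,-0.03],
  [-0.04,0.15,-0.055],
  [-0.08,0.15,-0.08],
  [-0.08,0.15,-0.06],
], roll=[0,0,0,0,0], grip=[2,2,2,2,2])

```text
time: 20.85
tool_pos: [0.5439, -0.2377, 0.2986]
ee_rot: [-179.9, -0.0, -171.3]
wrist_force: [-6.1, -1.9, 11.7]
finger_gap: 0.0291
gripper_force: 41.3
```

Call:
move_arm([
  [-0.05,0,0.09],
  [-0.1,0,0.17],
  [-0.1,0,0.17],
], roll=[0,0,0], grip=[2,2,2])

```text
time: 21.15
tool_pos: [0.5442, -0.2375, 0.2981]
ee_rot: [-179.9, -0.1, -171.3]
wrist_force: [-15.7, -1.5, 29.3]
finger_gap: 0.0293
gripper_force: 43.5
```

```bash
python3 - <<'E'
from h import *
from scipy.optimize import least_squares
o=r.get_obs();A=rot(o['ee_rot']);P=o['tool_pos']-[0,0,.169];F=-A[:,0];Z=np.array([0,0,1.])
W=cams.get_calibration('wrist')
def sol(r0,r1,up):
    def f(x):
        a=np.radians(x[0]);k=F*np.cos(a)-Z*np.sin(a);n=F*np.sin(a)+Z*np.cos(a);Q=P+(x[1]*F+x[2]*Z)/1000
        return [proj(W,Q-.028*k-.008*n)[1]-r0,proj(W,Q-.028*k+.008*n)[1]-r1,x[2]-40*np.sin(a)-up]
    x=least_squares(f,(60,-8,8)).x;a=np.radians(x[0]);print(r0,r1,up,x.round(1),'tip fwd',round(x[1]+40*np.cos(a),1))
sol(291,334.5,-25.3);sol(288,332.5,-25.3);sol(289,332.5,-25.3);sol(288,333.5,-25.3);sol(288,332.5,-23.5)
import sys
from prof import prof
prof(280,345)
E
```

```text
291 334.5 -25.3 [52.  -3.3  6.2] tip fwd 21.4
288 332.5 -25.3 [54.7 -6.5  7.3] tip fwd 16.7
289 332.5 -25.3 [51.9 -4.1  6.2] tip fwd 20.6
288 333.5 -25.3 [57.8 -8.7  8.5] tip fwd 12.6
288 332.5 -23.5 [52.6 -5.9  8.3] tip fwd 18.4
[(280, 'k', 29), (282, 'g', 117), (289, 'R', 124), (332, 'R', 129), (333, 'R', 87), (334, 'g', 54), (335, 'k', 28), (341, 'k', 41), (342, 'g', 91), (343, 'W', 156), (344, 'W', 194)]
```

Call:
move_arm([
  [0.1,0,-0.13],
  [0.16,0,-0.1],
  [0.23,0,-0.06],
  [0.3,0,-0.02],
  [0.36,0,0.02],
  [0.36,0,0.02],
], roll=[0,0,0,0,0,0], grip=[2,2,2,2,2,2])

```text
time: 21.8
tool_pos: [0.542, -0.2381, 0.2976]
ee_rot: [-179.9, 0.2, -171.3]
wrist_force: [-0.5, 0.2, 17.4]
finger_gap: 0.0293
gripper_force: 41.9
```

Call:
move_arm([
  [0.08,0,0.0],
  [0.15,0,0.04],
  [0.22,0,0.08],
  [0.29,0,0.12],
  [0.36,0,0.16],
  [0.36,0,0.16],
], roll=[0,0,0,0,0,0], grip=[2,2,2,2,2,2])

```text
time: 22.4
tool_pos: [0.5378, -0.2383, 0.2943]
ee_rot: [180.0, -0.0, -171.3]
wrist_force: [0.7, 0.1, -0.6]
finger_gap: 0.0292
gripper_force: 40.2
```

Contact vanished about 1 mm deeper, so the tip has probably dropped in. Pushing along the slot axis.

Call:
move_arm([
  [-0.05,0,0.09],
  [-0.1,0,0.17],
  [-0.15,0,0.26],
  [-0.2,0,0.35],
  [-0.2,0,0.35],
], roll=[0,0,0,0,0], grip=[2,2,2,2,2])

```text
time: 22.9
tool_pos: [0.5401, -0.2382, 0.291]
ee_rot: [-180.0, 0.0, -171.3]
wrist_force: [1.2, -3.0, -1.9]
finger_gap: 0.0295
gripper_force: 39.9
```

Call:
move_arm([
  [-0.05,0,0.09],
  [-0.1,0,0.17],
  [-0.15,0,0.26],
  [-0.2,0,0.35],
  [-0.25,0,0.43],
  [-0.3,0,0.52],
  [-0.3,0,0.52],
], roll=[0,0,0,0,0,0,0], grip=[2,2,2,2,2,2,2])

```text
time: 23.6
tool_pos: [0.543, -0.2379, 0.2859]
ee_rot: [-179.9, 0.0, -171.3]
wrist_force: [-0.0, -5.2, 0.6]
finger_gap: 0.0289
gripper_force: 40.3
```

Call:
move_arm([
  [-0.05,-0.03,0.09],
  [-0.1,-0.06,0.17],
  [-0.15,-0.06,0.26],
  [-0.2,-0.06,0.35],
  [-0.25,-0.06,0.43],
  [-0.3,-0.06,0.52],
  [-0.35,-0.06,0.61],
  [-0.35,-0.06,0.61],
], roll=[0,0,0,0,0,0,0,0], grip=[2,2,2,2,2,2,2,2])

```text
time: 24.4
tool_pos: [0.5467, -0.2376, 0.2799]
ee_rot: [-180.0, 0.0, -171.3]
wrist_force: [2.4, -2.2, 3.2]
finger_gap: 0.0294
gripper_force: 40.7
```

Call:
move_arm([
  [-0.05,0,0.09],
  [-0.05,0,0.09],
  [-0.05,0,0.09],
  [-0.05,0,0.09],
  [-0.05,0,0.09],
  [0.2,0,-0.5],
  [0.55,0,-1.3],
  [0.55,0,-1.3],
  [0.55,0,-1.3],
], roll=[0,0,0,0,0,0,0,0,0], grip=[2,2,4.5,4.5,4.5,4.5,4.5,4.5,4.5])

```text
time: 25.3
tool_pos: [0.5409, -0.2386, 0.2932]
ee_rot: [-180.0, 0.0, -171.3]
wrist_force: [0.3, 0.2, -0.5]
finger_gap: 0.0453
gripper_force: 0.0
```

```bash
python3 - <<'E'
from asc import *
go(.5249,-.2419,.335,188.8)
asc(250,390,250,400,'wrist',3)
E
```

```text
xyz [ 1.63 -0.09 -4.18] roll -0.08 at [ 0.5409 -0.2386  0.2932] [-1.7997e+02  3.0000e-02 -1.7128e+02] t 25.3 F [ 0.3  0.2 -0.5] gap 0.0453
250 33333333333333333333333333333333333333334433444
253 33333333333333333333333333333333333333333344433
256 33333333333333333333333333333333333333343344343
259 33333333333333333222222222223333333333333433434
262 33333333333333222222222222222223333333344444443
265 33333333333332222222222222222222233333333343434
268 33333333333222222222222222222222223333343333444
271 33333333332222222222222222222222222233333333343
274 3333333332222222222YYYYYYYY22222222223344443333
277 3333443322222222YYYYYYYYYYYYYY22222222334444444
280 33335332222222YYYYYYYYYYYYYYYYY2222222344444444
283 333353222222RRRRRYYRRRRRRYYYYYYY222223234343444
286 33335532222RRRRRRRRRRRRRRRRRRRRRRRR332223433433
289 33455342322RRRRRRRRRRRRRRRRRRRRRRRR222223444434
292 55555444322RRRRRRRRRRRRRRRRRRRRRRRR322222344434
295 5555444422YRRRRRRRRRRRRRRRRRRRRRRRRY22222443444
298 553332 44YYRRRRRRRRRRRRRRRRRRRRRRRRY322  333344
301 54333  43YYRRRRRRRRRRRRRRRRRRRRRRRRYY22  333344
304 63333  43YYRRRRRRRRRR
[... 935 characters left out ...]
YYYYYYYYY444444444562      
361      166544444444444YYYYYY444444444446664      
364      465664444444444444444444444444466666      
367      565666444444444444444444444444666666      
370      6556666544444444444444444444666666661     
373      6666666665444444444444444466666666664     
376     36666666666655544444444456666666666664     
379     46666666666666666656666666666666666666     
382     66566666666666666666666656666666666666     
385     666566666666666666666665444666666666662    
388    2566566666666666666666664343466666666664    
391   356656666666666666666666644343666666666663   
394   466666666666666666666666644434666666666666   
397   366666666666666666666666654446666666666665
```

The key stands in the slot. I'll regrip higher, then press home.

Call:
move_arm([
  [0,0,0],
  [0,0,0],
  [0,0,0],
  [0,0,0],
  [-0.1,0,0.17],
  [-0.2,0,0.35],
  [-0.3,0,0.52],
  [-0.35,0,0.6],
  [-0.35,0,0.6],
], roll=[0,0,0,0,0,0,0,0,0], grip=[2,2,2,2,2,2,2,2,2], grip_force=60)

```text
time: 26.25
tool_pos: [0.5444, -0.2379, 0.2873]
ee_rot: [-180.0, 0.0, -171.3]
wrist_force: [-2.8, 0.6, 9.7]
finger_gap: 0.0286
gripper_force: 59.9
```

Call:
move_arm([
  [-0.05,0,0.09],
  [-0.1,0,0.17],
  [-0.15,0,0.26],
  [-0.15,0,0.26],
], roll=[0,0,0,0], grip=[2,2,2,2])

```text
time: 26.65
tool_pos: [0.5455, -0.2377, 0.2859]
ee_rot: [-179.9, -0.0, -171.3]
wrist_force: [-11.9, 1.8, 27.8]
finger_gap: 0.0283
gripper_force: 62.0
```

Call:
move_arm([
  [0,0,0],
  [0,0,0],
  [0,0,0],
  [0,0,0],
], roll=[5,10,15,15], grip=[2,2,2,2], grip_force=40)

```text
time: 27.05
tool_pos: [0.5454, -0.2367, 0.2862]
ee_rot: [179.9, 0.1, 173.6]
wrist_force: [-11.8, 13.1, 36.1]
finger_gap: 0.0286
gripper_force: 63.5
```

```bash
python3 -c "
from h import *
o=r.get_obs();print(o['ft_torque'],o['ee_rot'],o['tool_pos'])"
```

```text
[3.01718178 2.39490803 0.20144699] [1.79908994e+02 5.13288658e-02 1.73606962e+02] [ 0.54540353 -0.23666745  0.28616395]
```

Call:
move_arm([
  [0,-0.05,0],
  [0,-0.05,0],
  [0,-0.05,0],
  [0,-0.05,0],
], roll=[5,10,15,15], grip=[2,2,2,2])

```text
time: 27.45
tool_pos: [0.5453, -0.2352, 0.2866]
ee_rot: [179.5, -0.0, 158.7]
wrist_force: [-10.9, 32.1, 49.4]
finger_gap: 0.0287
gripper_force: 68.9
```

```bash
python3 - <<'E'
from asc import *
o=r.get_obs();print(o['ft_torque'].round(2),o['ee_rot'])
asc(358,396,160,184)
S=cams.get_calibration('side')
X=np.array([.988,.153,0]);Y=np.array([-.153,.988,0]);u=.866*X+np.array([0,0,.5]);n=-.5*X+np.array([0,0,.866]);H=np.array([.5545,-.2373,.104])-.0018*X+.0015*Y-.002*n
for th in range(0,90,15):
    a=np.radians(th);print(th,np.round(proj(S,H+.0205*(Y*np.cos(a)+u*np.sin(a))),1))
E
```

```text
[7.83 2.07 0.85] [ 1.79547642e+02 -1.92060548e-02  1.58742735e+02]
160 33321            1      13555555555555
161 3333332         2       23534555555555
162 33333333       121    RR12544555555555
163 33333333      222  RRRRRR1345555555555
164 33333333      221 RRRRRRRR333555555555
165 33333333      221YRRRRRRRR233345555555
166 33333333      22RRRRRRRRRRR23333555555
167 33332222      22RRRRRRRRRR233333245555
168 3332222Y      22RRRRRRRRR2333333223555
169 223222YY      22RRRRRRR123333333333335
170 232222YY      22RRRRRR1233333333333233
171 333222YY      22RRRRRY2333333333333333
172 333222YY22    22RRRRR23333333333Y33333
173 333222YY22222222RRRR23333333333YYY3333
174 3332222YY22RR2RRRRRY23333333333YYYYY33
175 33332222YRR2RRRRR22Y1233333333YYYYYYY3
176 3333322 YYY11RR2222YY223333333YYYYYYYY
177 333331   1YY113222 1Y 13233333YYYYYYYY
178 33321211  1YYY2222 1Y  13  11232YYYYYY
179 333222221   YYYYYYYY1     2 111 1YYYYY
180 33332222221   1YYYYY    111121Y211YYYY
181 333222222321           11 1111YY2111YY
182 332222222333           121 111YYY11123
183 322222222232222   1  1 111 111 1111112
0 [369.5 177.5]
15 [367.9 176.4]
30 [366.5 175. ]
45 [365.4 173.6]
60 [364.7 172.2]
75 [364.4 171. ]
```

The red ring mark moved from (370,177) to about (367.5,175), so the plug has turned 15–20° and holds the key in. I'll release, rise, and regrip on the thickness faces for the rest of the turn.

Call:
move_arm([
  [0,0,0],
  [0,0,0],
  [0,0,0],
  [0,0,-2],
  [0,0,-5],
  [0,0,-5.5],
  [0,0,-5.5],
], roll=[0,0,0,0,0,-8,-16], grip=[6,6,6,6,5,4.5,4.5])

```text
time: 28.2
tool_pos: [0.5461, -0.2386, 0.3401]
ee_rot: [-179.9, 0.1, 175.0]
wrist_force: [-0.0, -1.2, -0.3]
finger_gap: 0.0451
gripper_force: 0.0
```

```bash
python3 - <<'E'
from asc import *
o=r.get_obs();print(o['wrist_force'].round(1),o['ee_rot'])
im,W=snap('wrist')
X=np.array([.988,.153,0]);Y=np.array([-.153,.988,0]);u=.866*X+np.array([0,0,.5]);n=-.5*X+np.array([0,0,.866]);H=np.array([.5545,-.2373,.104])-.0018*X+.0015*Y
for nm,p in(('hole',H),('tail',H+.04*n),('mark0',H+.0205*Y-.002*n),('mark20',H-.002*n+.0205*(Y*.94+u*.34))): print(nm,np.round(proj(W,p),1))
asc(220,400,220,400,'wrist',3)
go(*(H+.03*n+[0,0,.169]),248.3)
E
```

```text
[-0.  -1.2 -0.3] [-1.79949595e+02  8.93975690e-02  1.75025668e+02]
hole [320.8 272. ]
tail [312.8 265.7]
mark0 [351.  265.6]
mark20 [351.6 276.2]
220 YYYYYYYYYYYY233322233232222323223223333333333333333333333333
223 YYYYYYYYY432223322223223223223223332333333333333333333333333
226 YYYYY4444423322223233322322333222222223333333333333333333333
229 444444444443232222323333222322222222222223333333333333333333
232 444444444443222322232332232222222222222222233333333333333333
235 444444444444322233243322322222222222222222223333333333333333
238 4444444444444323232432332222RRRRYYYYY22222222233333333333333
241 4444444444444444444432322122RRRRRRRRYYYY22222223333333333333
244 444444444444444444444432222YRRRRRRRRRRRRYY222223333333333333
247 44444444444444444444433222YYRRRRRRRRRRRRRRRRY222333333333333
250 4444444444444444444443332YYRRRRRRRRRRRRRRRRRRR22233333333333
253 4444444444444444444433332YYRRRRRRRRRRRRRRRRRRR22233333333333
256 444444444444455555553333YYYRRRRRRRRRRRRRRRRRR222223345553333
259 44444444444445555554333YYYRRRRRRRRRRRRRRRRRRR222223355553333
262 44444444444555555553333YYYRRRRRRRRRRRRRR
[... 2385 characters left out ...]
55555555555566665555556655555554        
376               35556665555555555566656556555655555554        
379               45556555555555555556566565656555555555        
382               55555555555555555555666655655555555555        
385               555655555555555555565655555555555555552       
388              1555556555555555555555566565556555555554       
391             345556566655555555555566665555555555555553      
394             455555555555555555555555655555555555555555      
397             355555555555555555555565566555555555555555      
xyz [ 0.82 -0.07  4.  ] roll -73.45 at [ 0.5459 -0.2384  0.339 ] [-1.8000e+02 -1.0000e-02  1.7485e+02] t 28.3 F [-0.2  1.2 -0.6] gap 0.0448
```

Call:
move_arm([
  [0.5,0.2,0],
  [1.1,0.3,0],
  [1.1,0.3,0],
  [1.1,0.3,0],
  [1.1,0.3,0],
  [1.1,0.3,0],
  [1.1,0.3,0],
  [1.1,0.3,0],
  [1.1,0.3,0],
  [1.1,0.3,1.5],
  [1.1,0.3,3],
  [1.1,0.3,3.8],
  [1.1,0.3,3.8],
], roll=[-8.5,-17,-25.5,-34,-42.5,-51,-59.5,-68,-73.5,-73.5,-73.5,-73.5,-73.5], grip=[4.8,4.8,4.8,4.8,4.8,4.8,4.8,4.8,4.8,4.8,4.8,4.8,4.8], grip_force=20)

```text
time: 29.6
tool_pos: [0.5349, -0.2341, 0.3]
ee_rot: [179.9, 0.0, -111.9]
wrist_force: [-0.3, 1.0, 0.5]
finger_gap: 0.0478
gripper_force: 0.0
```

```bash
python3 - <<'E'
from asc import *
asc(250,394,220,380,'wrist',3)
E
```

```text
220 445444444544444444444444444433333333333333333333
223 444444544444444444444444444433333333333333333333
226 444444445444444444444444444433333333332333333333
229 444444544444444444444444444333333333233333332333
232 44454445444444544444444444333333333333333331  33
235 445444553334445444444444443333333333333333    33
238 44443333333333334444444444333333333333333      3
241 4433333333333333333444444333333333333333       3
244 333333333333333333334444333333333333332         
247 33333333333333333333344333333333333331          
250 333333333233222232333323233233333333            
253 33333332YYYYYYY22233332233333333333             
256 33333YYYYYYYYYYYY22222223323333333              
259 333YYYYYYYYYYYYYYYY22222233333332               
262 33YYYYYYY111341YYYYY222222333333                
265 3YYYYY21122456322YYYY222223333332               
268 YYYYY1 1123654422 YYYY22222333333               
271 YYYY 111334444442 2YYY222223333332              
274 YYY1233344444YRRRRRRYYY222233333331             
277 YY22223444RRRRRRRRRRRRY222233333333             
280 Y22224644RRRRRRRRRRRRRRRR22333333332
[... 1056 characters left out ...]
R3333333      23
343       333333333334RRRRRRRRRRRRRRR3333333       3
346       3333333334555RRRRRRRRRRRRRR33333332      4
349      333333345555554YRRRRRRRRRR3333333333      4
352      45544555555555434RRRRRRR333333333333     23
355      555555555555555333RRRR33333333333333       
358      5555555555555554333333333333333333332      
361     35555555555555555333333433333333333333      
364     45555555555555555343545433333333333333      
367     55555555555555555555555433333333333333      
370     555555555555555555555543333333333333332     
373    3555555555555555555555553555543333333333     
376    4555555555555555555555555555555445535555     
379    5555555555555555555555555555555555555555
```

Call:
move_arm([
  [0,0,0],
  [0,0,0],
  [0,0,0],
  [0,0,0],
  [0,0,0],
], roll=[0,0,0,0,0], grip=[3,1,1,1,1], grip_force=20)

```text
time: 30.15
tool_pos: [0.5353, -0.2343, 0.3018]
ee_rot: [-179.9, -0.0, -111.8]
wrist_force: [-0.8, 0.5, 5.9]
finger_gap: 0.0212
gripper_force: 18.8
```

Call:
move_arm([
  [0.03,-0.03,0],
  [0.06,-0.06,0],
  [0.09,-0.09,0],
  [0.12,-0.11,0],
  [0.15,-0.14,0],
  [0.15,-0.14,0],
], roll=[5,10,15,20,25,25], grip=[1,1,1,1,1,1])

```text
time: 30.75
tool_pos: [0.536, -0.2361, 0.3026]
ee_rot: [-179.9, 0.0, -136.9]
wrist_force: [-4.6, 3.1, 16.6]
finger_gap: 0.0193
gripper_force: 18.8
```

```bash
python3 - <<'E'
from asc import *
o=r.get_obs();print(o['ft_torque'].round(2),o['ee_rot'])
asc(358,390,163,184)
E
```

```text
[0.49 0.57 0.08] [-1.79895040e+02  4.90493479e-02 -1.36944557e+02]
163 33333333333333RRRR122     245555
164 3333333333333YRRRR222     133555
165 3333333333333RRRRR222      33345
166 333333333333RRRRRR121     133333
167 33332222223YRRRRRR222    1233333
168 2322222YYYYRRRRRRR12222223333333
169 233222YYYYRRRRRRRRRR1YRR23323333
170 232222YY 1RRRRRRRRRRRRR233233333
171 333222YY13RRRRRRRRRRRR2333233332
172 333222YY232RRRRRRRRRRY2333333333
173 333222YRR44RRRRRRRRRR2333333333Y
174 3332222YY33222Y1RRRR12333333323Y
175 33333222YY323322222YY 13333333YY
176 33333222YYY22233222YY113333333YY
177 333333222YYY223333 1Y 13333333YY
178 33333332221YYY2232 Y1  13333333Y
179 3333333322221YYYYYYYY   33333333
180 3333333332    1YYYY1    233333Y3
181 333333332321     1     1123332YY
182 3333333223431          1111123YY
183 3333333322222211     122111 1111
```

Works well: the mark is now at (365.5,173), θ ≈ 45°. Continuing to the stop.

Call:
move_arm([
  [0.02,-0.02,0],
  [0.04,-0.04,0],
  [0.06,-0.06,0],
  [0.08,-0.08,0],
  [0.1,-0.1,0],
  [0.1,-0.1,0],
  [0.1,-0.1,0],
], roll=[5,10,15,20,25,30,30], grip=[1,1,1,1,1,1,1])

```text
time: 31.5
tool_pos: [0.5363, -0.2378, 0.3022]
ee_rot: [-179.9, 0.1, -167.0]
wrist_force: [-0.1, -1.7, 8.9]
finger_gap: 0.0158
gripper_force: 19.5
```

```bash
python3 - <<'E'
from asc import *
o=r.get_obs();print(o['ft_torque'].round(2),o['ee_rot'])
asc(358,390,163,181)
E
```

```text
[-0.32 -0.06  0.04] [-1.79892927e+02  9.08001269e-02 -1.66959226e+02]
163 33333333333333RR2      21R245555
164 3333333333333RRR2      2RR233555
165 333333333333RRRY2      2RY333345
166 333333333333RRRR2      2Y2333223
167 33332222223RRRRR221   12Y3333323
168 3322222YYYYRRRRRY222222123333333
169 123222YYYYRRRRRRRRRRRRR233333333
170 222222RR 2RRRRRRRRRRRRR233333333
171 333222YY13RRRRRRRRRRRR2333333333
172 333222YY2432RRRRRRRRR23233333332
173 333222YY344322RRRRRRR2 12333323Y
174 3332222YY3333222RRRR12111 23233Y
175 33333222YY33332222RRY 11111123YY
176 33333222YYY22233322YY1 1 1   1YY
177 333333222YYY22333311Y  1111111YY
178 33333332221YYY22221YY1  1111 111
179 333333332222YYYYYYYYY    1111111
180 3333333332   11YYYY1      1111Y2
```

Call:
move_arm([
  [0,0,0],
  [0,0,0],
  [0,0,0],
  [0,0,0],
  [0,0,0],
], roll=[4,8,12,14,14], grip=[1,1,1,1,1], grip_force=40)

```text
time: 32.05
tool_pos: [0.5363, -0.2371, 0.302]
ee_rot: [179.9, 0.1, 179.2]
wrist_force: [1.2, 6.3, 8.7]
finger_gap: 0.0149
gripper_force: 40.2
```

```bash
python3 - <<'E'
from asc import *
o=r.get_obs();print(o['ft_torque'].round(2),o['ee_rot'])
asc(358,372,165,176)
E
```

```text
[ 1.35 -0.59  0.53] [1.79936341e+02 1.35861580e-01 1.79217157e+02]
165 3333333333333R
166 333333333333RR
167 333322222232RR
168 2322222YYYYRRR
169 233222YYYYRRRR
170 232222RR 1RRRR
171 333222YY12YRRR
172 333222YY2433RR
173 333222YY344521
174 3332222YY33442
175 33333222YY3333
```

The torque has risen to 0.5 N m with the mark unchanged, so it is at the on stop. Release and back away.

Call:
move_arm([
  [0,0,0],
  [0,0,0],
  [0,0,0],
  [0,0,0],
  [0,0,-2],
  [0,0,-6],
  [0,0,-10],
  [4,0,-12],
  [8,0,-12],
  [10,0,-12],
  [10,0,-12],
], roll=[0,0,0,0,0,0,0,0,0,0,0], grip=[3,4.5,4.5,4.5,4.5,4.5,4.5,4.5,4.5,4.5,4.5])

```text
time: 33.2
tool_pos: [0.4339, -0.2359, 0.4218]
ee_rot: [-180.0, 0.0, 179.2]
wrist_force: [0.5, -0.4, 1.5]
finger_gap: 0.0452
gripper_force: 0.0
```

```bash
python3 - <<'E'
from asc import *
asc(358,392,155,184)
W=cams.get_calibration('wrist')
X=np.array([.988,.153,0]);Y=np.array([-.153,.988,0]);u=.866*X+np.array([0,0,.5]);n=-.5*X+np.array([0,0,.866]);H=np.array([.5545,-.2373,.104])-.0018*X+.0015*Y
for th in(60,70,75,80): a=np.radians(th);print(th,np.round(proj(W,H+.0205*(Y*np.cos(a)+u*np.sin(a))-.002*n),1))
c=np.round(proj(W,H)).astype(int);print(c,r.get_obs()['wrist_force'])
asc(c[0]-50,c[0]+50,c[1]-50,c[1]+50,'wrist',2)
E
```

```text
155 3233333333333344555555555555555322
156 2233333333333333455555555555555555
157 2333333333333333345555555555555555
158 233333333333333333R455555555555555
159 33333333333333333YRRY5555555555555
160 33333333333333333RRRRR455555555555
161 3333333333333333RRRRRRRR4553455555
162 333333333333333RRRRRRRRRRY44355555
163 333333333333333RRRRRRRRRRRR4555555
164 33333333333333RRRRRRRRRRRRRY455555
165 3333333333333RRRRRR   RRRRR2334555
166 333333333333YRRRRRR   1RRRR3333445
167 33332222222YRRRRRRRR RRRRR23333334
168 2322222YYYYRRRRRRRRRRRRRR233333333
169 123222YYY12RRRRRRRRRRRRRY333333333
170 232222RR 23RRRRRRRRRRRRR2333333333
171 333222YY 35RRRRRRRRRRRR23333333333
172 333222YY24421RRRRRRRRR2333333333Y3
173 333222YY334321RRRRRRRY333333333YYY
174 3332221YY2332321RRRRR2333333333YYY
175 33332222YY33342221RRY233333333YYYY
176 333332221YY22233322YY223333333YYYY
177 333333222YYYY23233 1Y122333333YYYY
178 33333322221YYYY233 YY1223333333YYY
179 3333333222221YYYYYYYY 22323323333Y
180 3333333333222 1YYYY1   22232332333
181 333333333442222        2332322YY23
182 3333333335542222222    2233332YYY3
183 3333
[... 2193 characters left out ...]
44444333333333YYYY33Y3333333444444444444
366 44444444444444443333333323333333333344444444444444
368 44444444444444444333333333333333333444444444444444
370 44444444444444444443333333333333334444444444444444
372 44444444444444444444443333333334444444444444444444
374 44444444444444444444444444444444432444444444444444
376 44444444444444444444444444444444322244444444444444
378 44444444444444444444444444444444322244444444444444
380 44444444444444444444444444444444322244444444444444
382 44444444444444444444444444444444433444444444444444
384 44444444444444444444444444444444444444444444444444
386 44444444444444444444444444444444444444444444444444
388 44444444444444444444444444444444444444444444222212
```

The ring mark sits at 75° from the off position, the key is upright in the switch, and the robot is clear. Handing in.

```bash
python3 -c "
from bench import r
print(r.close_job())"
```

```text
the job is handed in; nothing more can be done
None
```

The key is in the switch, pressed home and turned clockwise until it stopped: the ring mark reads about 75° (on) with the gripper clear. I handed the job in after about 33 s on the robot clock; the interface returned no verdict, and I did not re-check the well plate or mirror at the end, though nothing was moved near them.

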